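Unpack the new drill jigs onto their hooks

TASK

New drill jigs have come in the grey case: lever its flush lid up with the blade of the scraper in the pry notch (not with the fingers), swing it open, and hang each new jig by its slot on the hook that already holds the jig of the same colour, without knocking any hanging jig off. Then leave the empty case shut and the scraper lying lengthwise and wholly on its rubber mat, and leave everything else on the bench alone.

Things in the scene. Friction and masses are not known exactly. Their poses are not given: they have to be found in the camera images.
- case: Grey transit case, fixed, 130 (x) by 240 (y) by 125 mm high without lid, 5 mm walls; origin at centre of underside, x front to back. Front (-x) faces the robot. Inside, 45 mm foam on the 5 mm floor has three pockets at y = -70, 0, +70 mm (x = 0), 11 mm wide (y), 64 long (x), each with at most one jig standing in it, broad faces to +-y, top 10 mm below the rim.
- lid (a joint): Angle (rad) of the case's dark lid: 0 shut, grows as its front edge swings up and back about the rear hinge, stop at 1.9. Flat plate 130 x 240 x 6 mm, 0.22 kg, flush with the case on all sides: no handle, no overhang. The stiff hinge holds it at any angle (0.3 N m friction, about 4 N at the front edge).
- lid_hinge (a point): Middle of the lid's hinge line (along the case's y; the lid's free front edge is 130 mm from it), at the top of the rear wall, 125 mm up, level with the underside of the shut lid; axes as the case.
- case_notch (a point): Centre of the pry notch, at the outer face of the front wall: a gap under the shut lid in the middle of the front rim, 70 mm wide (y), 12 mm high (6 mm above and below this point), open through the 5 mm wall, marked by a yellow strip on top of the lid; axes as the case: a blade goes in along +x.
- scraper_mid (a point): Flat scraper, 190 mm long, 0.12 kg, lying on its mat: wooden handle 24 mm wide, 20 mm thick from 95 mm behind this point to 15 mm ahead, then a steel blade 40 mm wide, 2.5 mm thick, to 95 mm ahead, at half the handle's height. This point: middle line, half-way up (10 mm above the mat), near its balance point; x points to the blade's edge, z up.
- mat: Black rubber mat fixed on the bench in front of the robot, 110 (x) by 240 (y) by 3 mm: the scraper's place, scraper along the mat's y. Origin under its centre.
- rack: Fixed hook rack of aluminium profile: feet, two 30 mm posts (x = 75, y = -135 and +135 mm) and a 30 mm crossbar with its top 226 mm up; three steel hooks 80 mm apart stick out level from it towards -x (to the robot). Origin on the bench under the middle hook, x along the hooks to the crossbar (its front face at x = 60 mm), z up.
- hook0 (a point): Hook at y = +80 mm of the rack: a level bar 8 mm thick, 105 mm from the crossbar to where its end turns up. This point: on the bar's centre line, 211 mm up, 72 mm out from the crossbar and 33 mm behind the turn-up, a free place to hang a second jig. The turned-up end reaches 14 mm above and 45 mm in front (-x) of this point. Axes as the rack.
- hook1 (a point): Hook the middle one: a level bar 8 mm thick, 105 mm from the crossbar to where its end turns up. This point: on the bar's centre line, 211 mm up, 72 mm out from the crossbar and 33 mm behind the turn-up, a free place to hang a second jig. The turned-up end reaches 14 mm above and 45 mm in front (-x) of this point. Axes as the rack.
- hook2 (a point): Hook at y = -80 mm of the rack: a level bar 8 mm thick, 105 mm from the crossbar to where its end turns up. This point: on the bar's centre line, 211 mm up, 72 mm out from the crossbar and 33 mm behind the turn-up, a free place to hang a second jig. The turned-up end reaches 14 mm above and 45 mm in front (-x) of this point. Axes as the rack.
- red_new_mid (a point): Red new drill jig, in the case at the start (absent in some runs): plate 8 mm thick (its x), 60 wide (y), 110 tall (z), about 0.12 kg; hanging slot 28 mm wide, 30 high, its upper edge 28 mm below the plate's top. This point: the plate's middle, 55 mm below its top and 27 mm below the slot's upper edge (which rests on the hook's bar when hung).
- red_old_mid (a point): Red jig of the same make and size, already hanging at the back of one of the hooks (about 20 mm from the crossbar; which hook varies); this point is the plate's middle, axes as for the new one.
- green_new_mid (a point): Green new drill jig, in the case at the start (absent in some runs): plate 8 mm thick (its x), 60 wide (y), 110 tall (z), about 0.12 kg; hanging slot 28 mm wide, 30 high, its upper edge 28 mm below the plate's top. This point: the plate's middle, 55 mm below its top and 27 mm below the slot's upper edge (which rests on the hook's bar when hung).
- green_old_mid (a point): Green jig of the same make and size, already hanging at the back of one of the hooks (about 20 mm from the crossbar; which hook varies); this point is the plate's middle, axes as for the new one.
- gold_new_mid (a point): Golden yellow new drill jig, in the case at the start (absent in some runs): plate 8 mm thick (its x), 60 wide (y), 110 tall (z), about 0.12 kg; hanging slot 28 mm wide, 30 high, its upper edge 28 mm below the plate's top. This point: the plate's middle, 55 mm below its top and 27 mm below the slot's upper edge (which rests on the hook's bar when hung).
- gold_old_mid (a point): Golden yellow jig of the same make and size, already hanging at the back of one of the hooks (about 20 mm from the crossbar; which hook varies); this point is the plate's middle, axes as for the new one.
- oil: Not part of the job, leave where it is: small yellow oil bottle, 34 mm wide, 90 mm tall; origin at its foot.
- offcut_long: Not part of the job, leave where it is: aluminium profile offcut lying flat, 160 x 40 x 40 mm; origin under its centre.
- offcut_short: Not part of the job, leave where it is: aluminium profile offcut standing on end, 40 x 40 x 90 mm; origin at its foot.
- mallet: Not part of the job, leave where it is: rubber mallet lying flat, 220 mm; origin under its middle.
- tape: Not part of the job, leave where it is: roll of tan tape lying flat, 96 mm across, 48 mm high; origin underneath.
- small_bin: Not part of the job, leave where it is: small blue bin, 150 x 100 x 75 mm; origin underneath.
- marker: Not part of the job, leave where it is: white marker pen lying down, 125 mm; origin under its middle.
There are look-alikes about, which are no part of the job. Of the things that look like the part that bears scraper_mid, the larger one is meant.

How it is judged:
By the outcome, as a careful person would: the job done as asked, in the order asked, and still so for the second after the job is handed in, with the robot touching nothing.
Of red_new, green_new, gold_new only 2 to 3 are there at a start; the rules pass over those that are not, and their reading is None.
At some moment in a run one of scraper may be knocked a few centimetres aside while the robot is not near it.
It also fails if it takes over 210 s, if anything falls off the work surface, if the arm or the gripper's body presses on something with over 40 N, if the wrist force passes 120 N, or if a joint passes its speed limit or range.

ROBOT

A 6-joint arm with a two-finger parallel gripper is mounted at the origin on the work surface. World frame = base frame: x ahead of the robot, y to its left, z up, the work surface at z = 0. Lengths are in m, angles in rad, forces in N, time in s.
With the tool pointing down it reaches from about 0.4 to 0.825 m from the base axis. Payload 7 kg.
Tool frame: the origin (TCP) lies at the very end of the fingers, on their centre line; the grasp point (between the pads) lies 19 mm behind it; z points along the fingers, y is the direction in which the jaws open and shut (so a half turn about z gives the same grasp; the last joint's range is limited). The gripper opens to 88 mm and grips with 3 to 60 N. Pads are 19 mm wide; open, the fingers measure 130 mm over their backs; the gripper's body (78 mm by 193 mm) begins 47 mm behind the grasp point.
Start: joints at [1.463, 0.359, 0.012, 0, -1.224, -0.288], TCP at [0.26, 0.623, 0.227] pointing down, gripper open.
Joint ranges: [-3.07, 3.07], [-1.43, 2.12], [-1.02, 1.25], [-3.03, 1.67], [-3.05, -0], [-3.03, 3.03]. Speed limits (rad/s): [2.39, 2.39, 3.01, 3.14, 3.14, 3.14].

INTERFACE

Orientations are given as [roll, pitch, yaw] about the fixed x, y, z axes, in that order (R = Rz(yaw) Ry(pitch) Rx(roll)).
In Python, from station import arm, eyes, job, outline_of gives the robot as it stands.
- The arm moves only by the tool apply_moves, never from a script. Its argument "moves" is a list of rows, each a list of 5 numbers: the opening, from -1 (shut) to 1 (fully open), then the shift along the tool's x, y, z in m, then the turn about the tool's z in rad. A call has 1 to 12 rows; each row shifts and turns the commanded pose from where the row before left it, along the tool's axes as they then stand; what a row does not reach is not made up. A row lasts 1/12 s, in which the tool goes at most 41.7 mm and 7.16 degrees, less where a joint would pass 70% of its speed; a pose out of reach is approached as far as the arm can. A call with a gripper value outside its range is refused whole. The fingers move at their own pace and stop on an object; "newtons" is the grip in N (left out, the last holds). Time passes only in rows, so rows that do not move let the fingers close. It gives the time, the measured TCP pose, the force and the opening at its end, in the units of the state.
- arm.get_state(): the state, without advancing time (a new reading comes with each control period).
- eyes.grab_frame(name): name is "scene" or "top" or "wrist"; returns a dict with "color" (400x640x3 uint8, red, green, blue), "z_map" (400x640 float32, m along the optical axis (not along the pixel's ray), 0 where there is no reading), "camera_matrix" (3x3 intrinsics, pixels), "k1" (the pictures are not rectified: a ray, as slopes to the right and down, at radius r is drawn at 1 + k1 r^2 times it, then the intrinsics apply), "extrinsics" (4x4, takes a point from camera to world coordinates). Camera axes: x right, y up, looking along -z (the intrinsics and any distortion apply to the point x, -y, -z); pixel columns grow to the right and rows downward; lengths in m; the calibration is good to about 2 mm. A picture is of the moment at which its call begins.
- job.job_done(): hands the job in, once; it reports no verdict.
Trained networks look in a picture, given as the dict that the camera call returned (one of the last four; its "shot" number tells which), for a name from the list of things; names that differ only in an ending like _2 or _b are one class to them, and where a whole thing is asked for, a point or a joint stands for the part that bears it (a point fixed in the world has none). Each returns a list of dicts, best first, with "score" (0 to 1); they miss things now and then, are a little off and sometimes report something else, mostly with a low value. They report only what shows in the picture. A call takes as long as a camera call. They do not tell look-alikes from the thing itself.
- outline_of(label, picture): "region" (400x640 bool, what is visible of it) and "extent" ([left, top, right, bottom] in pixels, round what is visible of it).
The state is a dict: "t": time; "q": joint angles; "qd": joint speeds; "joint_efforts": joint torques, N m; "eef_pos": TCP position; "ee_rot": TCP orientation; "force": force on the tool from outside, world axes, zero at the start; "moment": the same for the moment, N m; "width": finger opening in m.
Only numpy, scipy, OpenCV 4.12 (cv2) and the standard library are available. Lean on these libraries where they do the work, as an engineer would, in place of code of your own. Each camera call takes 0.05 s, during which the arm holds its last target.

## Working session

There is one attempt and no reset: what is moved stays moved. The work goes in short steps, Python scripts to look and compute and a tool call to move; the robot and the scene stay as the last step left them, time stands still between calls to the robot, and variables do not carry over. Pictures are saved under pics/ and viewed, and the job is handed in when it is done.

Besides the shell and the picture viewer there is one more tool, called after ">>>" as name(argument=value, ...), one argument or row to a line, values as JSON. apply_moves: Moves the arm, as the interface text tells. Its arguments: {"type":"object","properties":{"moves":{"type":"array","items":{"type":"array","items":{"type":"number"}}},"newtons":{"type":"number"}},"required":["moves"]}

```bash
ls -la; mkdir -p pics
cat > h.py <<'E'
import numpy as np, cv2
from station import arm, eyes, job, outline_of
from scipy.spatial.transform import Rotation as R
def save(f,name,crop=None,scale=1):
    im=cv2.cvtColor(f["color"],cv2.COLOR_RGB2BGR)
    if crop: l,t,r,b=crop; im=im[t:b,l:r]
    if scale!=1: im=cv2.resize(im,None,fx=scale,fy=scale,interpolation=cv2.INTER_CUBIC)
    cv2.imwrite("pics/"+name+".png",im)
def rays(f,uv):
    K=np.array(f["camera_matrix"]);uv=np.atleast_2d(np.asarray(uv,float))
    d=np.array([f["k1"],0,0,0],float)
    # ray*(1+k1 r^2)
    return cv2.undistortPoints(uv.reshape(-1,1,2),K,d).reshape(-1,2)
def pts(f,uv):
    """pixels->world by depth"""
    uv=np.atleast_2d(uv); s=rays(f,uv)
    z=f["z_map"][uv[:,1].astype(int),uv[:,0].astype(int)]
    c=np.c_[s[:,0]*z,-s[:,1]*z,-z]
    E=np.array(f["extrinsics"]); return c@E[:3,:3].T+E[:3,3]
def cloud(f,mask):
    v,u=np.nonzero(mask&(f["z_map"]>0)); return pts(f,np.c_[u,v])
def proj(f,P):
    E=np.array(f["extrinsics"]); c=(np.atleast_2d(P)-E[:3,3])@E[:3,:3]
    x=c[:,0]/-c[:,2]; y=-c[:,1]/-c[:,2]; r=x*x+y*y; k=1+f["k1"]*r
    K=np.array(f["camera_matrix"]); return np.c_[K[0,0]*x*k+K[0,2],K[1,1]*y*k+K[1,2]]
def onplane(f,uv,z0):
    s=rays(f,uv); E=np.array(f["extrinsics"]); d=np.c_[s[:,0],-s[:,1],-np.ones(len(s))]@E[:3,:3].T
    t=(z0-E[2,3])/d[:,2]; return E[:3,3]+d*t[:,None]
def st():
    s=arm.get_state(); print("t",round(s["t"],2),"pos",np.round(s["eef_pos"],4),"rot",np.round(s["ee_rot"],3),"F",np.round(s["force"],1),"w",round(s["width"],4),"q",np.round(s["q"],3)); return s
E
python3 - <<'E'
from h import *
st()
for n in("scene","top","wrist"):
    f=eyes.grab_frame(n); save(f,n+"0"); print(n,f["camera_matrix"],f["k1"],np.round(f["extrinsics"],3))
E
```

```text
total 12
drwxr-xr-x  3 agent agent 4096 Dec  7 01:26 .
drwxr-xr-x 23 root  root  4096 Dec  7 01:26 ..
drwxr-xr-x  2 agent agent 4096 Dec  7 01:26 pics
t 0.0 pos [0.26   0.6224 0.2256] rot [ 3.14  -0.    -0.396] F [ 0.1  0.1 -0.4] w 0.0877 q [ 1.463  0.359  0.011 -0.    -1.224 -0.288]
scene [[507.50843869   0.         320.38194577]
 [  0.         507.50843869 197.38565451]
 [  0.           0.           1.        ]] -0.04355067600449617 [[-0.182 -0.783  0.595  1.559]
 [ 0.983 -0.149  0.104  0.211]
 [ 0.007  0.604  0.797  1.581]
 [ 0.     0.     0.     1.   ]]
top [[397.83506146   0.         322.68172356]
 [  0.         397.83506146 202.84859153]
 [  0.           0.           1.        ]] -0.00563657659686853 [[-1.000e-03  9.900e-01 -1.410e-01  3.200e-01]
 [-1.000e+00 -0.000e+00  7.000e-03  3.000e-03]
 [ 7.000e-03  1.410e-01  9.900e-01  1.268e+00]
 [ 0.000e+00  0.000e+00  0.000e+00  1.000e+00]]
wrist [[295.0200183    0.         320.31781341]
 [  0.         295.0200183  199.94729844]
 [  0.           0.           1.        ]] -0.05037227316503954 [[-0.385  0.88   0.278  0.336]
 [-0.923 -0.368 -0.115  0.591]
 [ 0.001 -0.301  0.954  0.385]
 [ 0.     0.     0.     1.   ]]
```

View pics/scene0.png

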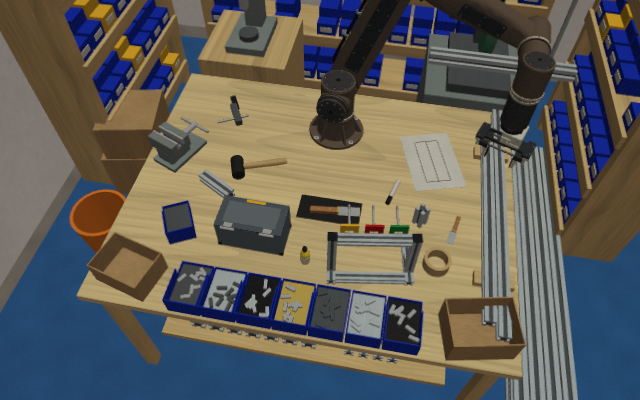

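View pics/top0.png

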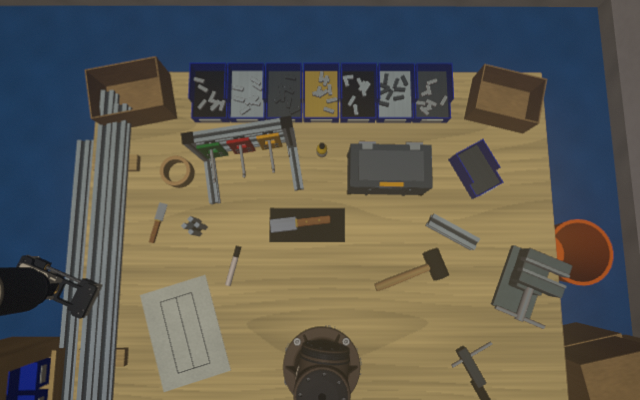

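View pics/wrist0.png

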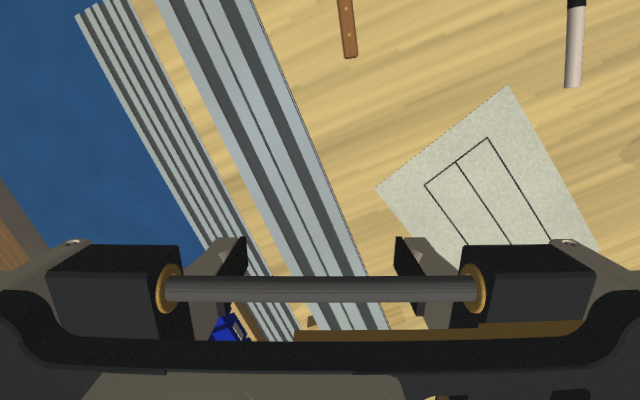

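Run:
```python
from h import *
for n in("top","scene"):
    f=eyes.grab_frame(n); np.savez("f_%s.npz"%n,**{k:np.array(v) for k,v in f.items()})
    for l in ["case","lid","mat","scraper_mid","rack","hook0","red_old_mid","green_old_mid","gold_old_mid","oil","tape"]:
        try: o=outline_of(l,f)
        except Exception as e: print(l,e); continue
        for d in o[:3]:
            c=cloud(f,d["region"]); print(n,l,round(d["score"],2),np.round(d["extent"]),np.round(np.median(c,0),3) if len(c) else None, np.round(np.percentile(c,2,axis=0),3),np.round(np.percentile(c,98,axis=0),3))
save(f,"scene_c",(190,150,480,300),2.7)
f=eyes.grab_frame("top");save(f,"top_c",(140,100,450,260),2.5)
```

```text
top case 0.83 [347. 145. 433. 195.] [ 0.585 -0.201  0.132] [ 0.528 -0.319  0.017] [ 0.659 -0.085  0.136]
top case 0.62 [256. 134. 282. 150.] [0.646 0.143 0.207] [0.64  0.115 0.027] [0.69  0.182 0.245]
top lid 0.79 [343. 142. 433. 190.] [ 0.594 -0.204  0.132] [ 0.531 -0.321  0.126] [ 0.657 -0.088  0.137]
top mat 0.89 [269. 207. 343. 243.] [0.419 0.028 0.003] [ 0.378 -0.071 -0.002] [0.484 0.159 0.008]
top scraper_mid 0.68 [271. 212. 330. 234.] [0.437 0.085 0.017] [ 0.413 -0.019  0.007] [0.456 0.156 0.027]
top scraper_mid 0.52 [150. 205. 168. 240.] [0.448 0.519 0.01 ] [0.381 0.498 0.003] [0.497 0.536 0.018]
top rack 0.7 [183. 116. 302. 202.] [0.654 0.223 0.214] [0.516 0.072 0.004] [0.705 0.371 0.231]
top hook0 0.84 [184. 113. 305. 205.] [0.654 0.221 0.214] [0.516 0.069 0.011] [0.706 0.37  0.231]
top red_old_mid 0.72 [227. 136. 252. 153.] [0.635 0.217 0.211] [0.627 0.193 0.105] [0.665 0.25  0.245]
top green_old_mid 0.72 [196. 142. 225. 157.] [0.621 0.299 0.212] [0.614 0.273 0.149] [0.63  0.33  0.245]
top gold_old_mid 0.76 [258. 133. 284. 152.] [0.646 0.139 0.201] [0.64  0.115 0.133] [0.6
[... 1387 characters left out ...]
. 424. 284.] [0.683 0.241 0.143] [0.559 0.088 0.   ] [0.732 0.379 0.229]
scene hook0 0.46 [215. 193. 293. 254.] [ 0.634 -0.193  0.126] [ 0.537 -0.318  0.001] [ 0.665 -0.082  0.137]
scene red_old_mid 0.5 [363. 223. 384. 232.] [0.64  0.224 0.228] [0.632 0.197 0.204] [0.647 0.253 0.245]
scene green_old_mid 0.4 [326. 206. 423. 285.] [0.684 0.241 0.135] [0.566 0.089 0.   ] [0.732 0.379 0.229]
scene gold_old_mid 0.45 [339. 222. 358. 232.] [0.652 0.146 0.23 ] [ 0.511  0.117 -0.001] [0.66  0.174 0.245]
scene oil 0.64 [303. 251. 310. 265.] [0.678 0.003 0.049] [ 0.666 -0.015  0.006] [0.687 0.017 0.09 ]
scene tape 0.82 [421. 248. 449. 279.] [0.604 0.462 0.033] [ 0.555  0.416 -0.005] [0.649 0.509 0.052]
```

View pics/scene_c.png

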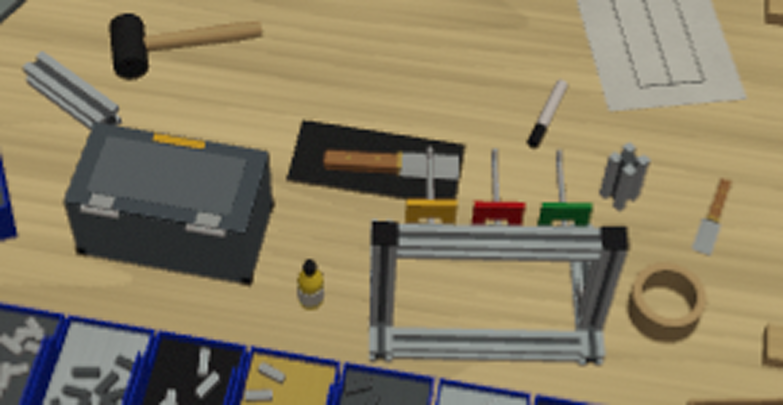

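View pics/top_c.png

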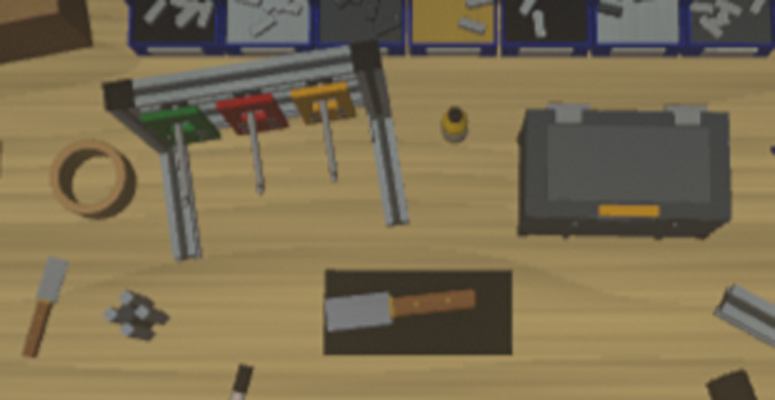

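Run:
```python
from h import *
def L(n): 
    d=dict(np.load("f_%s.npz"%n)); d["k1"]=float(d["k1"]); return d
for n in("top","scene"):
    f=L(n); H,W=f["z_map"].shape
    v,u=np.mgrid[0:H,0:W]; P=pts(f,np.c_[u.ravel(),v.ravel()]).reshape(H,W,3)
    ok=f["z_map"]>0
    # lid top
    m=ok&(abs(P[...,2]-0.132)<0.006)&(abs(P[...,0]-0.595)<0.1)&(abs(P[...,1]+0.2)<0.15)
    r=cv2.minAreaRect(P[m][:,:2].astype(np.float32)*1000); print(n,"lid",r,P[m][:,2].mean())
    # yellow strip
    c=f["color"].astype(int); y=m&(c[...,0]>150)&(c[...,2]<90); print(" strip",P[y].mean(0),y.sum())
    mm=ok&(abs(P[...,0]-0.43)<0.09)&(abs(P[...,1]-0.04)<0.16)&(c.max(2)<70)&(P[...,2]<0.012)
    r=cv2.minAreaRect(P[mm][:,:2].astype(np.float32)*1000); print(" mat",r)
    s=ok&(abs(P[...,0]-0.43)<0.06)&(abs(P[...,1]-0.06)<0.12)&(P[...,2]<0.05)&((c.max(2)>90))
    wood=s&(c[...,0]-c[...,2]>40); steel=s&(c[...,0]-c[...,2]<25)
    q=P[wood|steel][:,:2].astype(np.float32)*1000
    print(" scr",cv2.minAreaRect(q),"wood",cv2.minAreaRect(P[wood][:,:2].astype(np.float32)*1000),"steel",cv2.minAreaRect(P[steel][:,:2].astype(np.float32)*1000), P[wood][:,2].mean(),P[steel][:,2].mean())
    # crossbar top z .226
    b=ok&(P[...,2]>0.219)&(P[...,2]<0.236)&(abs(P[...,0]-0.69)<0.08)&(abs(P[...,1]-0.22)<0.2)&(abs(c[...,0]-c[...,2])<25)
    print(" bar",cv2.minAreaRect(P[b][:,:2].astype(np.float32)*1000),b.sum())
    hk=ok&(P[...,2]>0.2)&(P[...,2]<0.232)&(P[...,0]<0.62)&(P[...,0]>0.5)&(abs(P[...,1]-0.22)<0.2)&(abs(c[...,0]-c[...,2])<25)
    print(" hooks",hk.sum()); 
    k,lab=cv2.connectedComponents(hk.astype(np.uint8))
    for i in range(1,k):
        Q=P[lab==i]
        if len(Q)>8: print("  ",len(Q),Q.min(0).round(3),Q.max(0).round(3),Q.mean(0).round(3))
```

```text
top lid ((598.2110595703125, -205.29505920410156), (240.9207763671875, 137.66224670410156), 89.04361724853516) 0.1320212585322591
 strip [ 0.53734103 -0.20426385  0.13185121] 68
 mat ((429.75726318359375, 45.205101013183594), (232.744384765625, 103.41645050048828), 89.93407440185547)
 scr ((430.7770690917969, 60.854427337646484), (237.89480590820312, 118.01190948486328), 89.76909637451172) wood ((430.7770690917969, 60.854427337646484), (237.89480590820312, 118.01190948486328), 89.76909637451172) steel ((431.2901306152344, 120.94898986816406), (39.41208267211914, 83.4044418334961), 6.350579738616943) 0.008835189970615963 0.013984121662188126
 bar ((649.7579956054688, 225.2379150390625), (71.60821533203125, 301.01318359375), 9.944340705871582) 1218
 hooks 257
   138 [0.528 0.283 0.2  ] [0.62  0.331 0.232] [0.585 0.299 0.216]
   67 [0.541 0.205 0.21 ] [0.619 0.224 0.227] [0.583 0.214 0.215]
   51 [0.555 0.126 0.21 ] [0.62  0.142 0.225] [0.589 0.134 0.215]
scene lid ((601.0841064453125, -202.14169311523438), (241.10183715820312, 145.6529083251953), 89.20457458496094) 0.13069912622265678
 strip [ 0.5395231  -0.20184799  0.13066509] 46
 mat ((432.53753662109375, 46.517295837402344), (237.08038330078125, 113.33019256591797), 89.93833923339844)
 scr ((429.97601318359375, 60.47953796386719), (238.2122802734375, 119.94022369384766), 89.8892822265625) wood ((429.97601318359375, 60.47953796386719), (238.2122802734375, 119.94022369384766), 89.8892822265625) steel ((427.04388427734375, 121.90276336669922), (51.09337615966797, 80.00166320800781), 8.048604011535645) 0.007918737281887583 0.011890780695844271
 bar ((659.7512817382812, 229.70751953125), (63.97416305541992, 297.36480712890625), 10.025870323181152) 774
 hooks 121
   48 [0.552 0.129 0.205] [0.619 0.145 0.222] [0.587 0.136 0.213]
   34 [0.54  0.208 0.205] [0.612 0.223 0.22 ] [0.576 0.215 0.215]
   36 [0.531 0.286 0.206] [0.598 0.3   0.226] [0.563 0.294 0.212]
```

>>> apply_moves(
  moves=[
    [1,0.0234,0.0283,0,0],
    [1,0.0234,0.0283,0,0],
    [1,0.0234,0.0283,0,0],
    [1,0.0234,0.0283,0,0],
    [1,0.0234,0.0283,0,0],
    [1,0.0234,0.0283,0,0],
    [1,0.0234,0.0283,0,0],
    [1,0.0234,0.0283,0,0],
    [1,0.0234,0.0283,0,0],
    [1,0.0234,0.0283,0,0],
    [1,0.0234,0.0283,0,0],
    [1,0.0234,0.0283,0,0],
  ],
)

```text
t: 2.4
eef_pos: [0.3885, 0.1995, 0.227]
ee_rot: [-3.14, -0.0, -0.395]
force: [1.9, -0.4, 0.3]
width: 0.0876
```

>>> apply_moves(
  moves=[
    [1,0.0234,0.0283,0,0],
    [1,0.0234,0.0283,0,0],
    [1,0.0234,0.0283,0,0],
    [1,0,0,0,0.118],
    [1,0,0,0,0.118],
    [1,0,0,0,0.118],
    [1,0,0,0,0.118],
    [1,0,0,0,0.118],
    [1,0,0,0,0.118],
    [1,0,0,0,0.118],
    [1,0,0,0,0.118],
    [1,0,0,0,0.118],
  ],
)

```text
t: 3.4
eef_pos: [0.4205, 0.0958, 0.2268]
ee_rot: [-3.141, 0.0, -1.464]
force: [-0.6, -0.0, -0.9]
width: 0.0875
```

Run:
```python
from h import *
st()
f=eyes.grab_frame("wrist"); np.savez("f_wrist.npz",**{k:np.array(v) for k,v in f.items()})
st(); save(f,"wrist1")
for l in ["scraper_mid","mat"]:
    for d in outline_of(l,f)[:3]:
        c=cloud(f,d["region"]); print(l,round(d["score"],2),np.round(d["extent"]),np.round(np.median(c,0),3))
```

```text
t 3.4 pos [0.4205 0.0958 0.2268] rot [-3.141  0.    -1.464] F [-0.6 -0.  -0.9] w 0.0875 q [ 0.685 -0.058 -0.491  0.    -1.137 -0.578]
t 3.45 pos [0.4204 0.0958 0.2267] rot [-3.141  0.    -1.472] F [ 0.5 -0.4 -0. ] w 0.0875 q [ 0.685 -0.058 -0.491 -0.    -1.137 -0.586]
scraper_mid 0.81 [296.  68. 329. 223.] [0.438 0.077 0.016]
mat 0.91 [267.  26. 374. 227.] [0.422 0.015 0.004]
```

View pics/wrist1.png

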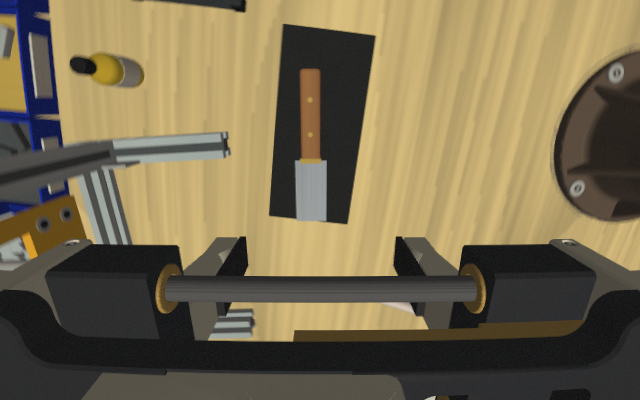

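```bash
cat >> h.py <<'E'
def scraper(f):
    d=outline_of("scraper_mid",f)
    for o in d[:3]:
        reg=o["region"]; c=cloud(f,reg); 
        if len(c)<30: continue
        m=np.median(c[:,:2],0)
        c=c[(np.abs(c[:,:2]-m).max(1)<0.15)]
        r=cv2.minAreaRect(c[:,:2].astype(np.float32)*1000)
        # colour split
        col=f["color"].astype(int); w=reg&(col[...,0]-col[...,2]>30); s=reg&~w
        pw=cloud(f,w).mean(0); ps=cloud(f,s).mean(0); dd=ps-pw
        print("scraper",round(o["score"],2),np.round(o["extent"]),"rect",np.round(r[0],1),np.round(r[1],1),round(r[2],1),"wood",pw.round(4),"steel",ps.round(4),"yaw",round(float(np.arctan2(dd[1],dd[0])),3))
E
python3 - <<'E'
from h import *
f=eyes.grab_frame("wrist"); scraper(f)
d=outline_of("mat",f)[0]; c=cloud(f,d["region"]); print(cv2.minAreaRect(c[:,:2].astype(np.float32)*1000))
E
```

```text
scraper 0.82 [296.  70. 331. 219.] rect [436.9  65.6] [ 39.7 191.4] 6.4 wood [0.4414 0.0252 0.0234] steel [0.431  0.1183 0.0149] yaw 1.682
scraper 0.69 [  0. 197.  87. 257.] rect [591.1  95. ] [162.5  43.1] 34.8 wood [0.6468 0.1302 0.1708] steel [0.6465 0.127  0.1616] yaw -1.647
((430.2035827636719, 45.163490295410156), (242.57115173339844, 112.90001678466797), 89.9020767211914)
```

>>> apply_moves(
  moves=[
    [0.2,0.021,-0.0066,0,-0.012],
    [0.2,0.021,-0.0065,0,0],
    [0.2,0,0,0.035,0],
    [0.2,0,0,0.035,0],
    [0.2,0,0,0.035,0],
    [0.2,0,0,0.035,0],
    [0.2,0,0,0.03,0],
    [0.2,0,0,0.02,0],
    [0.2,0,0,0,0],
  ],
  newtons=60,
)

```text
t: 4.45
eef_pos: [0.4359, 0.0542, 0.0331]
ee_rot: [3.135, -0.003, -1.444]
force: [-1.3, 0.2, -0.4]
width: 0.0527
```

Run:
```python
from h import *
st()
f=eyes.grab_frame("wrist"); save(f,"wrist2"); scraper(f)
```

```text
t 4.45 pos [0.4359 0.0542 0.0331] rot [ 3.135e+00 -3.000e-03 -1.444e+00] F [-1.3  0.2 -0.4] w 0.0527 q [ 0.575  0.212 -0.733 -0.001 -0.633 -0.448]
scraper 0.74 [288. 107. 348. 331.] rect [434.3  52.4] [ 43.3 163.5] 3.1 wood [0.4424 0.0205 0.0237] steel [0.4323 0.108  0.0158] yaw 1.686
```

View pics/wrist2.png

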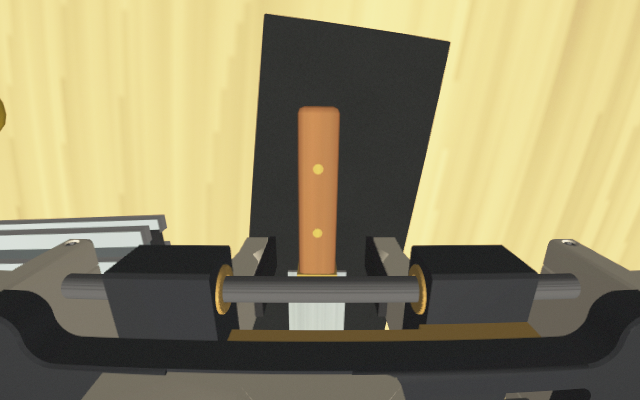

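>>> apply_moves(
  moves=[
    [0.1,0,0,0,0],
    [0.1,0,0,0,0],
    [0.1,0,0,0,0],
  ],
)

```text
t: 4.8
eef_pos: [0.4394, 0.0562, 0.038]
ee_rot: [-3.139, 0.001, -1.445]
force: [0.6, -0.3, 0.2]
width: 0.048
```

>>> apply_moves(
  moves=[
    [0,0,0.0013,0.01,0.014],
    [0,0,0,0.012,0],
    [0,0,0,0.0105,0],
    [0,0,0,0,0],
    [0,0,0,0,0],
    [-1,0,0,0,0],
    [-1,0,0,0,0],
    [-1,0,0,0,0],
    [-1,0,0,0,0],
    [-1,0,0,0,0],
    [-1,0,0,0,0],
  ],
)

```text
t: 5.72
eef_pos: [0.4374, 0.0556, 0.0045]
ee_rot: [-3.141, 0.0, -1.46]
force: [-1.5, 0.7, 6.3]
width: 0.0233
```

>>> apply_moves(
  moves=[
    [-1,0,0,0,0],
    [-1,0,0,0,0],
    [-1,0,0,-0.02,0],
    [-1,0,0,-0.03,0],
    [-1,0,0,-0.03,0],
    [-1,0,0,-0.03,0],
    [-1,0,0,-0.03,0],
    [-1,0,0,0,0],
    [-1,0,0,0,0],
    [-1,0,0,0,0],
  ],
)

```text
t: 6.55
eef_pos: [0.4365, 0.0553, 0.1436]
ee_rot: [3.141, 0.0, -1.46]
force: [-0.4, -0.3, -1.3]
width: 0.0237
```

Run:
```python
from h import *
st()
f=eyes.grab_frame("wrist"); save(f,"wrist3"); scraper(f)
f=eyes.grab_frame("scene"); save(f,"scene3",(190,120,480,270),2.7); scraper(f)
```

```text
t 6.55 pos [0.4365 0.0553 0.1436] rot [ 3.141  0.    -1.46 ] F [-0.4 -0.3 -1.3] w 0.0237 q [ 0.577  0.042 -0.601 -0.001 -0.928 -0.466]
scraper 0.64 [449. 219. 461. 249.] rect [440.8 520.2] [ 25.4 124.1] 76.6 wood [0.4179 0.5254 0.0111] steel [0.4737 0.5127 0.005 ] yaw -0.224
scraper 0.48 [312. 182. 365. 190.] rect [437.5  65.4] [ 39.4 182.7] 7.0 wood [ 0.4487 -0.0049  0.1542] steel [0.4308 0.1316 0.1507] yaw 1.702
```

View pics/wrist3.png

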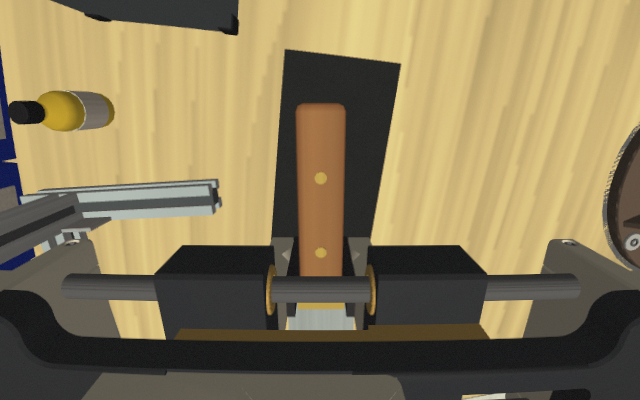

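View pics/scene3.png

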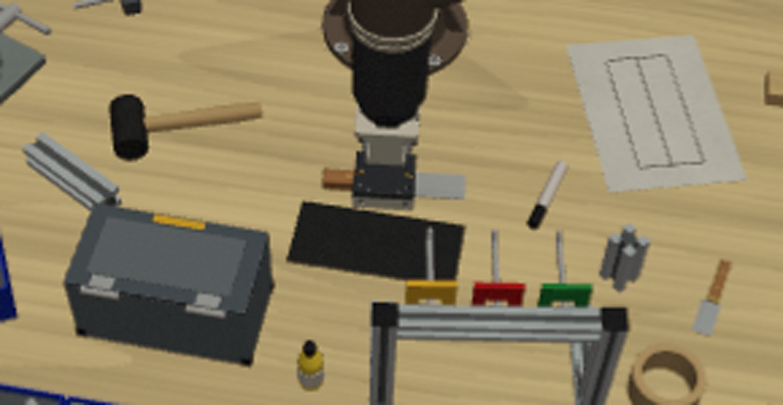

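>>> apply_moves(
  moves=[
    [-1,0.0315,0.0082,-0.007,0],
    [-1,0.0315,0.0082,-0.007,0],
    [-1,0.0315,0.0082,-0.007,0],
    [-1,0.0315,0.0082,-0.007,0],
    [-1,0.0315,0.0082,-0.007,0],
    [-1,0.0315,0.0082,-0.007,0],
    [-1,0.0315,0.0082,-0.007,0],
    [-1,0.0315,0.0082,-0.007,0],
  ],
)

```text
t: 7.42
eef_pos: [0.399, -0.2037, 0.1997]
ee_rot: [3.14, 0.0, -1.46]
force: [1.3, -0.4, -1.1]
width: 0.0239
```

>>> apply_moves(
  moves=[
    [-1,0,0,0,0.1],
    [-1,0,0,0,0.118],
    [-1,0,0,0,0.118],
    [-1,0,0,0,0.118],
    [-1,0,0,0,0.118],
    [-1,0,0,0,0.118],
    [-1,0,0,0,0.118],
    [-1,0,0,0,0.118],
    [-1,0,0,0,0.118],
    [-1,0,0,0,0.118],
    [-1,0,0,0,0.118],
    [-1,0,0,0,0.118],
  ],
)

```text
t: 8.42
eef_pos: [0.3995, -0.2022, 0.1991]
ee_rot: [3.141, -0.002, -2.864]
force: [0.5, -0.5, -1.2]
width: 0.0232
```

>>> apply_moves(
  moves=[
    [-1,0,0,0,0.1],
    [-1,0,0,0,0.1],
    [-1,0,0,0,0.1],
    [-1,0,0,0,0],
    [-1,0,0,0,0],
    [-1,0,0,0,0],
  ],
)

```text
t: 8.92
eef_pos: [0.3997, -0.2022, 0.1996]
ee_rot: [3.142, -0.001, 3.129]
force: [0.2, 0.3, -0.3]
width: 0.0235
```

```bash
cat >> h.py <<'E'
def grid(f):
    H,W=f["z_map"].shape; v,u=np.mgrid[0:H,0:W]
    return pts(f,np.c_[u.ravel(),v.ravel()]).reshape(H,W,3), f["z_map"]>0
E
python3 - <<'E'
from h import *
st()
f=eyes.grab_frame("wrist"); save(f,"wrist4"); 
P,ok=grid(f); m=ok&(abs(P[...,2]-0.132)<0.008)&(abs(P[...,0]-0.595)<0.1)&(abs(P[...,1]+0.2)<0.15)
print(cv2.minAreaRect(P[m][:,:2].astype(np.float32)*1000),P[m][:,2].mean())
c=f["color"].astype(int); y=m&(c[...,0]>150)&(c[...,2]<90); print(P[y].mean(0),P[y].min(0),P[y].max(0))
E
```

```text
t 8.92 pos [ 0.3997 -0.2022  0.1996] rot [ 3.142e+00 -1.000e-03  3.129e+00] F [ 0.2  0.3 -0.3] w 0.0235 q [-0.026 -0.002 -0.503 -0.    -1.071 -1.558]
((0.0, 0.0), (0.0, 0.0), 0.0) nan<stdin>:5: RuntimeWarning: Mean of empty slice.
  ret = ret.dtype.type(ret / rcount)
<stdin>:6: RuntimeWarning: Mean of empty slice.
  ret = um.true_divide(
Traceback (most recent call last):
ValueError: zero-size array to reduction operation minimum which has no identity
```

View pics/wrist4.png

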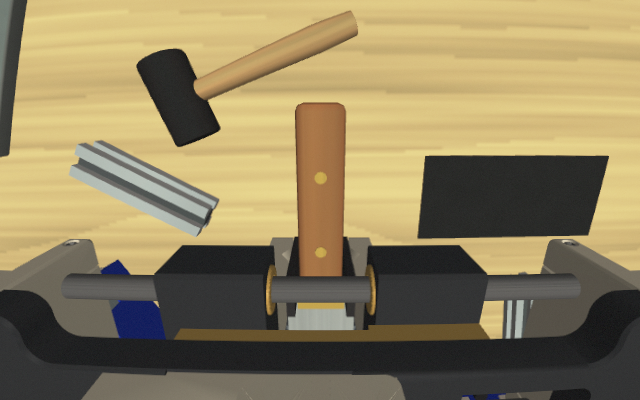

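>>> apply_moves(
  moves=[
    [-1,0,0,0.03,0],
    [-1,0,0,0.03,0],
    [-1,0,0,0.02,0],
    [-1,0,0,0.0085,0],
    [-1,0,0,0,0],
    [-1,0,0,0,0],
    [-1,0,0,0,0],
  ],
)

```text
t: 9.55
eef_pos: [0.401, -0.2024, 0.1128]
ee_rot: [-3.141, 0.002, 3.126]
force: [0.3, 0.6, -0.8]
width: 0.0234
```

Run:
```python
from h import *
st()
for n in("top","scene"):
    f=eyes.grab_frame(n)
    P,ok=grid(f); c=f["color"].astype(int)
    b=ok&(abs(P[...,2]-0.119)<0.007)&(abs(P[...,1]+0.2)<0.03)&(P[...,0]>0.44)&(P[...,0]<0.524)
    if b.sum(): print(n,"blade x max",np.sort(P[b][:,0])[-12:].round(4),"y",P[b][:,1].min(),P[b][:,1].max(),"z",P[b][:,2].mean())
    m=ok&(abs(P[...,2]-0.132)<0.004)&(abs(P[...,0]-0.595)<0.1)&(abs(P[...,1]+0.2)<0.15)
    print(cv2.minAreaRect(P[m][:,:2].astype(np.float32)*1000),"front",np.percentile(P[m][:,0],1))
    save(f,n+"5",(330,130,450,220) if n=="top" else (200,150,340,260),5)
```

```text
t 9.55 pos [ 0.401  -0.2024  0.1128] rot [-3.141e+00  2.000e-03  3.126e+00] F [ 0.3  0.6 -0.8] w 0.0234 q [-2.600e-02  9.600e-02 -6.270e-01  1.000e-03 -8.460e-01 -1.561e+00]
((597.7968139648438, -205.048095703125), (240.7115478515625, 137.53091430664062), 89.04943084716797) front 0.531143745288172
scene blade x max [0.5046 0.5052 0.5056 0.5062 0.5063 0.5063 0.5066 0.5067 0.5073 0.5074
 0.5087 0.5088] y -0.22149248735121668 -0.17976247137702933 z 0.12031623444650918
((585.6785888671875, -201.31106567382812), (241.95504760742188, 174.3417205810547), 89.47335815429688) front 0.5326693175840304
```

View pics/top5.png

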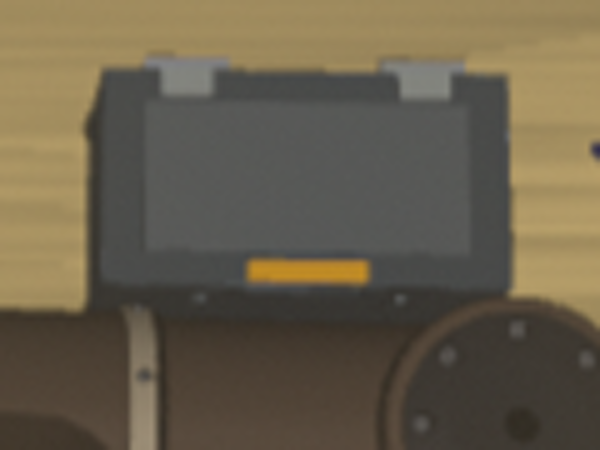

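View pics/scene5.png

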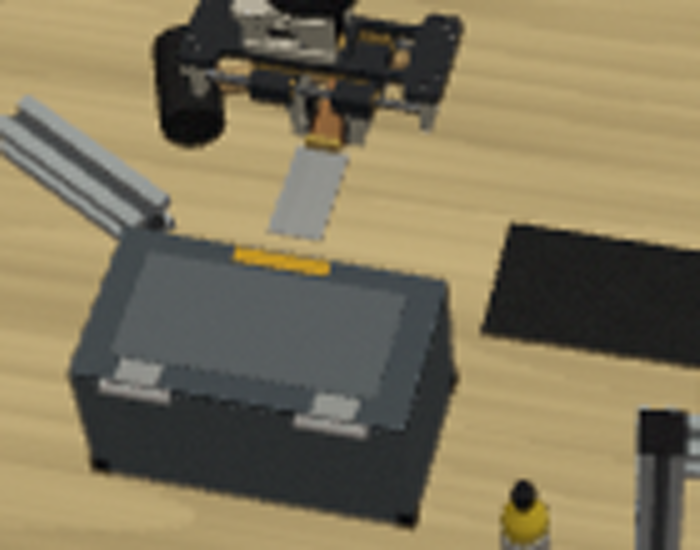

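>>> apply_moves(
  moves=[
    [-1,0,0,0,0],
    [-1,-0.008,0,0,0],
    [-1,-0.008,0,0,0],
    [-1,-0.008,0,0,0],
    [-1,-0.004,0,0,0],
    [-1,-0.004,0,0,0],
    [-1,-0.004,0,0,0],
    [-1,0,0,0,0],
  ],
)

```text
t: 10.32
eef_pos: [0.4366, -0.2029, 0.1114]
ee_rot: [-3.141, -0.0, 3.126]
force: [0.9, -0.5, -1.0]
width: 0.0237
```

>>> apply_moves(
  moves=[
    [-1,-0.005,0,0,0],
    [-1,-0.005,0,0,0],
    [-1,-0.005,0,0,0],
    [-1,0,0,0,0],
    [-1,0,0,0,0],
  ],
)

```text
t: 10.73
eef_pos: [0.451, -0.2031, 0.1115]
ee_rot: [3.142, -0.0, 3.125]
force: [0.6, 0.5, -1.9]
width: 0.0236
```

Run:
```python
from h import *
st()
f=eyes.grab_frame("scene"); save(f,"scene6",(200,150,340,260),5)
```

```text
t 10.73 pos [ 0.451  -0.2031  0.1115] rot [ 3.142 -0.     3.125] F [ 0.6  0.5 -1.9] w 0.0236 q [-0.025  0.174 -0.535 -0.    -0.862 -1.562]
```

View pics/scene6.png

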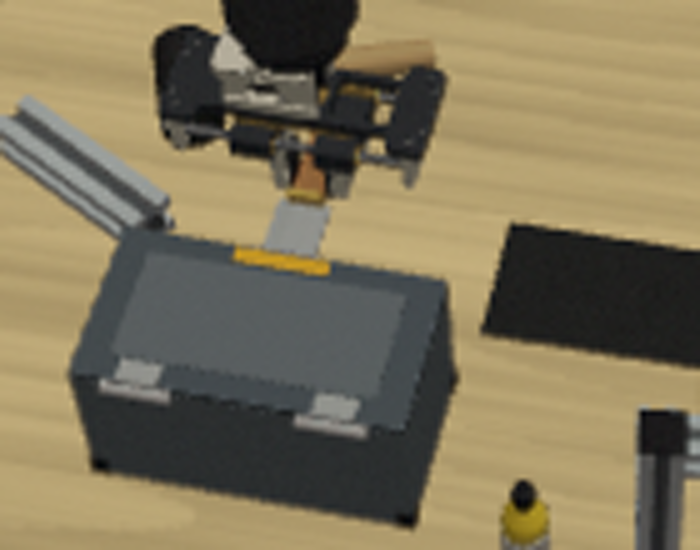

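>>> apply_moves(
  moves=[
    [-1,0,0,-0.003,0],
    [-1,0,0,-0.003,0],
    [-1,0,0,-0.004,0],
    [-1,-0.0005,0,-0.004,0],
    [-1,-0.001,0,-0.005,0],
    [-1,-0.001,0,-0.005,0],
    [-1,-0.001,0,-0.005,0],
    [-1,0,0,0,0],
  ],
)

```text
t: 11.45
eef_pos: [0.4541, -0.2032, 0.1414]
ee_rot: [-3.142, -0.0, 3.125]
force: [-3.4, 0.3, -4.2]
width: 0.0234
```

Run:
```python
from h import *
st()
f=eyes.grab_frame("scene"); save(f,"scene7",(200,150,340,260),5)
```

```text
t 11.45 pos [ 0.4541 -0.2032  0.1414] rot [-3.142 -0.     3.125] F [-3.4  0.3 -4.2] w 0.0234 q [-0.025  0.143 -0.492  0.    -0.937 -1.562]
```

View pics/scene7.png

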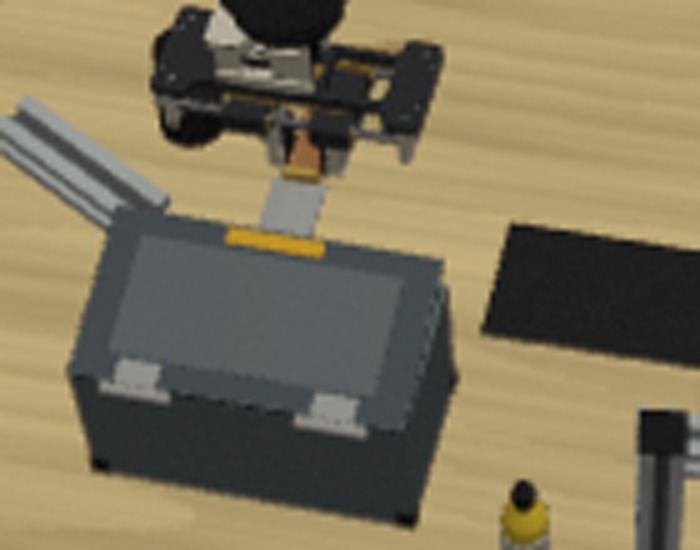

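>>> apply_moves(
  moves=[
    [-1,-0.0023,0,-0.0078,0],
    [-1,-0.0029,0,-0.0076,0],
    [-1,-0.0034,0,-0.0073,0],
    [-1,-0.004,0,-0.0071,0],
    [-1,-0.0045,0,-0.0067,0],
    [-1,-0.005,0,-0.0064,0],
    [-1,-0.0055,0,-0.006,0],
    [-1,0,0,0,0],
  ],
)

```text
t: 12.17
eef_pos: [0.4844, -0.2038, 0.1911]
ee_rot: [-3.141, 0.003, 3.126]
force: [-1.1, 0.2, -1.2]
width: 0.0236
```

Run:
```python
from h import *
st()
f=eyes.grab_frame("scene"); save(f,"scene8",(200,130,340,240),5)
```

```text
t 12.17 pos [ 0.4844 -0.2038  0.1911] rot [-3.141e+00  3.000e-03  3.126e+00] F [-1.1  0.2 -1.2] w 0.0236 q [-2.400e-02  1.380e-01 -3.700e-01  1.000e-03 -1.059e+00 -1.563e+00]
```

View pics/scene8.png

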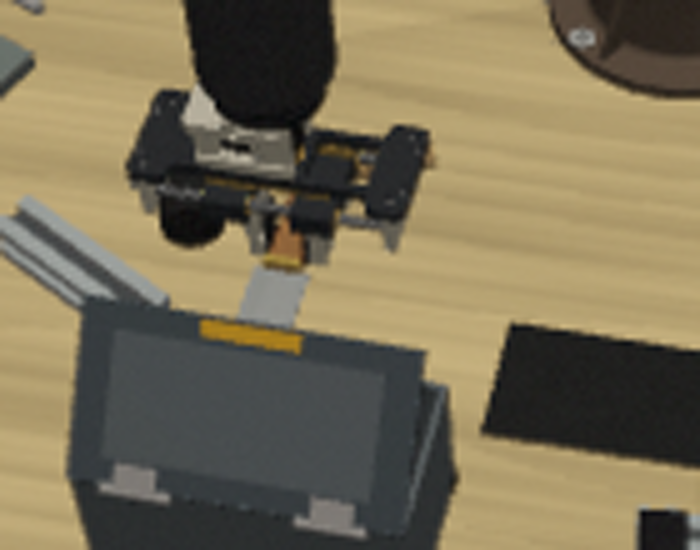

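>>> apply_moves(
  moves=[
    [-1,-0.0059,0,-0.0056,0],
    [-1,-0.0063,0,-0.0051,0],
    [-1,-0.0066,0,-0.0046,0],
    [-1,-0.007,0,-0.0041,0],
    [-1,-0.0073,0,-0.0036,0],
    [-1,-0.0075,0,-0.003,0],
    [-1,-0.0078,0,-0.0024,0],
    [-1,-0.0079,0,-0.0018,0],
    [-1,-0.008,0,-0.001,0],
    [-1,-0.008,0,-0.0004,0],
    [-1,-0.008,0,0,0],
    [-1,0,0,0,0],
  ],
)

```text
t: 13.22
eef_pos: [0.5644, -0.205, 0.2211]
ee_rot: [-3.141, 0.001, 3.126]
force: [-0.5, -0.3, -0.9]
width: 0.0233
```

Run:
```python
from h import *
st()
f=eyes.grab_frame("scene"); save(f,"scene9",(200,130,340,240),5)
```

```text
t 13.22 pos [ 0.5644 -0.205   0.2211] rot [-3.141e+00  1.000e-03  3.126e+00] F [-0.5 -0.3 -0.9] w 0.0233 q [-2.300e-02  2.400e-01 -1.690e-01  1.000e-03 -1.161e+00 -1.564e+00]
```

View pics/scene9.png

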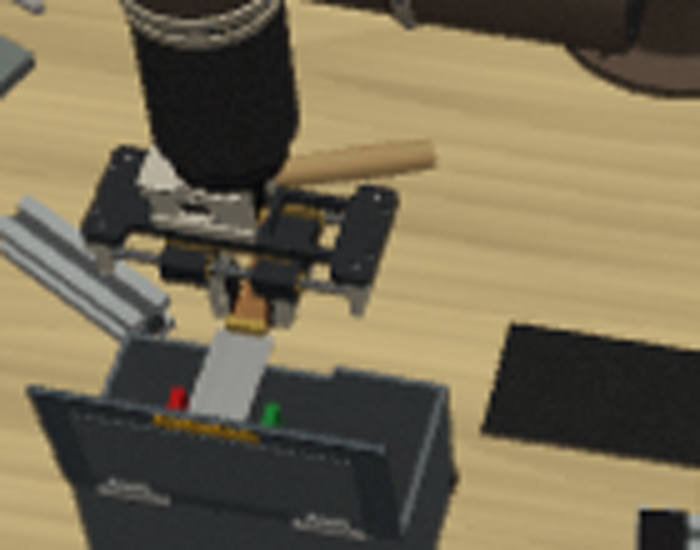

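>>> apply_moves(
  moves=[
    [-1,-0.007,0,0,0],
    [-1,-0.007,0,0.001,0],
    [-1,-0.006,0,0.001,0],
    [-1,0,0,0,0],
    [-1,0,0,0,0],
    [-1,0.02,0,0,0],
    [-1,0.03,0,-0.01,0],
    [-1,0.03,0,-0.01,0],
    [-1,0.03,0,-0.01,0],
    [-1,0.03,0,0,0],
    [-1,0.03,0,0,0],
    [-1,0.015,0,0,0],
  ],
)

```text
t: 14.27
eef_pos: [0.395, -0.2021, 0.25]
ee_rot: [3.141, 0.003, 3.125]
force: [0.7, 0.3, -1.5]
width: 0.0233
```

Run:
```python
from h import *
st()
f=eyes.grab_frame("scene"); save(f,"scene10",(200,130,340,240),5)
f=eyes.grab_frame("top"); save(f,"top10",(250,120,450,260),4)
```

```text
t 14.27 pos [ 0.395  -0.2021  0.25  ] rot [3.141e+00 3.000e-03 3.125e+00] F [ 0.7  0.3 -1.5] w 0.0233 q [-0.026 -0.053 -0.432 -0.    -1.189 -1.561]
```

View pics/scene10.png

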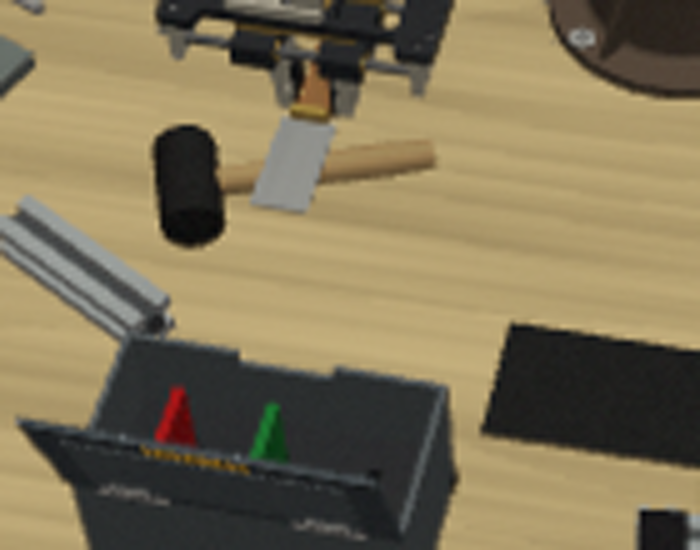

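View pics/top10.png

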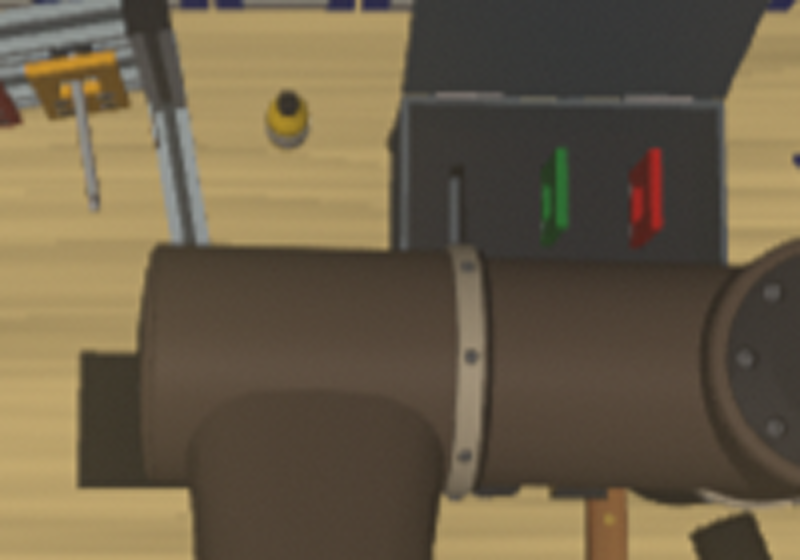

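>>> apply_moves(
  moves=[
    [-1,0,0,0,-0.118],
    [-1,0,0,0,-0.118],
    [-1,0,0,0,-0.118],
    [-1,0,0,0,-0.118],
    [-1,0,0,0,-0.118],
    [-1,0,0,0,-0.118],
    [-1,0,0,0,-0.118],
    [-1,0,0,0,-0.118],
    [-1,0,0,0,-0.118],
    [-1,0,0,0,-0.118],
    [-1,0,0,0,-0.118],
    [-1,0,0,0,-0.118],
  ],
)

```text
t: 15.37
eef_pos: [0.3986, -0.2023, 0.2495]
ee_rot: [-3.14, -0.0, -1.736]
force: [-0.5, -0.6, -1.4]
width: 0.0239
```

>>> apply_moves(
  moves=[
    [-1,0,0,0,-0.1],
    [-1,0,0,0,-0.071],
    [-1,0,0,0,0],
    [-1,0,0,0,0],
    [-1,0,0,0,0],
  ],
)

```text
t: 15.78
eef_pos: [0.3978, -0.2022, 0.2492]
ee_rot: [-3.141, -0.0, -1.573]
force: [-0.0, 0.1, -0.9]
width: 0.0232
```

>>> apply_moves(
  moves=[
    [-1,-0.0296,-0.004,0.012,0],
    [-1,-0.0296,-0.004,0.012,0],
    [-1,-0.0296,-0.004,0.012,0],
    [-1,-0.0296,-0.004,0.012,0],
    [-1,-0.0296,-0.004,0.012,0],
    [-1,-0.0296,-0.004,0.012,0],
    [-1,-0.0296,-0.004,0.012,0],
    [-1,-0.0296,-0.004,0.012,0],
    [-1,0,0,0.03,0],
    [-1,0,0,0.03,0],
    [-1,0,0,0.03,0],
    [-1,0,0,0.02,0],
  ],
)

```text
t: 16.78
eef_pos: [0.4286, 0.0347, 0.041]
ee_rot: [3.14, -0.0, -1.572]
force: [0.2, -1.0, -1.7]
width: 0.0233
```

>>> apply_moves(
  moves=[
    [-1,0,0,0.015,0],
    [-1,0,0,0,0],
    [-1,0,0,0,0],
    [-1,0,0,0,0],
  ],
)

```text
t: 17.12
eef_pos: [0.4302, 0.035, 0.0289]
ee_rot: [-3.14, 0.0, -1.571]
force: [0.3, 0.2, 0.1]
width: 0.0233
```

>>> apply_moves(
  moves=[
    [-1,0,0,0.01,0],
    [-1,0,0,0.009,0],
    [-1,0,0,0.005,0],
    [-1,0,0,0,0],
    [-1,0,0,0,0],
    [-0.2,0,0,0,0],
    [0,0,0,0,0],
    [0.1,0,0,0,0],
    [0.1,0,0,0,0],
    [0.1,0,0,0,0],
  ],
)

```text
t: 17.95
eef_pos: [0.4294, 0.0347, 0.0042]
ee_rot: [-3.141, 0.0, -1.571]
force: [0.2, -0.5, -0.2]
width: 0.0472
```

>>> apply_moves(
  moves=[
    [0.1,0,0,-0.01,0],
    [0.1,0,0,-0.03,0],
    [0.1,0,0,-0.035,0],
    [0.1,0,0,-0.035,0],
    [0.1,0,0,-0.035,0],
    [0.1,0,0,-0.035,0],
    [0.1,0,0,-0.035,0],
    [0.1,0,0,-0.035,0],
    [0.1,0,0,-0.03,0],
    [0.1,0,0,0,0],
    [0.1,0,0,0,0],
  ],
)

```text
t: 18.87
eef_pos: [0.4299, 0.035, 0.2858]
ee_rot: [-3.138, 0.002, -1.571]
force: [-0.2, 0.4, -1.3]
width: 0.0481
```

Run:
```python
from h import *
st()
f=eyes.grab_frame("wrist"); save(f,"wrist11"); scraper(f)
```

```text
t 18.87 pos [0.4299 0.035  0.2858] rot [-3.138e+00  2.000e-03 -1.571e+00] F [-0.2  0.4 -1.3] w 0.0481 q [ 0.542 -0.098 -0.391  0.    -1.274 -0.542]
scraper 0.74 [309. 106. 334. 229.] rect [430.3  45.6] [ 39.4 188. ] 0.7 wood [0.4301 0.0057 0.0235] steel [0.4293 0.0986 0.0149] yaw 1.579
```

View pics/wrist11.png

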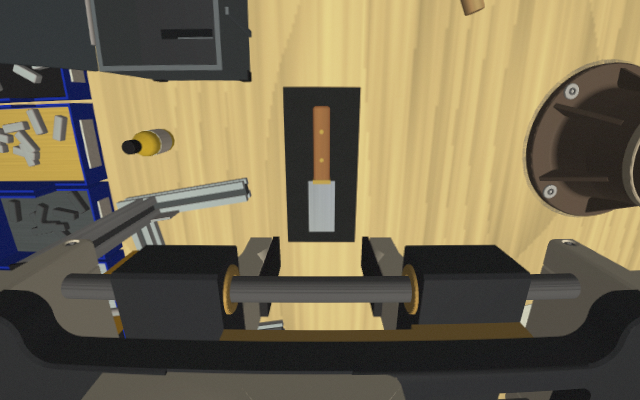

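Run:
```python
from h import *
for n in("top","scene"):
    f=eyes.grab_frame(n); P,ok=grid(f); c=f["color"].astype(int)
    g=(c[...,1]-c[...,0]>25)&(c[...,1]-c[...,2]>15); r=(c[...,0]-c[...,1]>60)&(c[...,0]-c[...,2]>50)
    box=ok&(abs(P[...,0]-.6)<.06)&(abs(P[...,1]+.2)<.12)
    for nm,m in(("g",g),("r",r)):
        q=m&box&(abs(P[...,2]-.115)<.007)
        if q.sum()>3:
            print(n,nm,q.sum(),P[q].mean(0).round(4),P[q].min(0).round(4),P[q].max(0).round(4))
            r0=cv2.minAreaRect(P[q][:,:2].astype(np.float32)*1000); print(r0)
    save(f,n+"12",(330,90,460,200) if n=="top" else (190,180,340,290),5)
    # rim front/left/right edges z~.125
    rim=ok&(abs(P[...,2]-.125)<.004)&(abs(P[...,0]-.6)<.09)&(abs(P[...,1]+.2)<.14)
    print("rim",cv2.minAreaRect(P[rim][:,:2].astype(np.float32)*1000))
    lid=ok&(P[...,2]>.16)&(P[...,0]>.64)&(P[...,0]<.75)&(abs(P[...,1]+.2)<.11)&(P[...,2]<.26)
    if lid.sum()>20:
        Q=P[lid]; A=np.c_[Q[:,2],np.ones(len(Q))]; k=np.linalg.lstsq(A,Q[:,0],rcond=None)[0]; print("lid slope dx/dz",k, "theta",np.pi/2+np.arctan(k[0]),Q[:,2].max())
```

```text
top g 58 [ 0.5929 -0.2053  0.1153] [ 0.5643 -0.2091  0.1104] [ 0.6229 -0.2014  0.1204]
((593.5896606445312, -205.31846618652344), (7.4392290115356445, 58.689640045166016), 88.51856994628906)
top r 55 [ 0.5946 -0.274   0.1156] [ 0.5642 -0.2776  0.1108] [ 0.6228 -0.2701  0.1204]
((593.4959716796875, -273.5733642578125), (7.2272491455078125, 58.60417556762695), 88.79576110839844)
rim ((596.8909912109375, -205.53196716308594), (240.05609130859375, 134.5765838623047), 89.45307159423828)
lid slope dx/dz [0.31785876 0.61946035] theta 1.8785557223886722 0.25435378976933953
scene g 29 [ 0.589  -0.2019  0.1133] [ 0.5667 -0.207   0.1082] [ 0.6115 -0.1969  0.1186]
((589.1043701171875, -201.98300170898438), (44.733238220214844, 9.789578437805176), 0.7791798114776611)
scene r 28 [ 0.5855 -0.2713  0.1123] [ 0.5644 -0.2772  0.1082] [ 0.6078 -0.2667  0.1163]
((586.0936889648438, -271.515380859375), (10.530902862548828, 43.54412841796875), 88.35343170166016)
rim ((600.9396362304688, -201.8065948486328), (243.24234008789062, 143.0740203857422), 88.5081787109375)
lid slope dx/dz [0.2729974  0.63553814] theta 1.837299785533476 0.2535070948913303
```

View pics/top12.png

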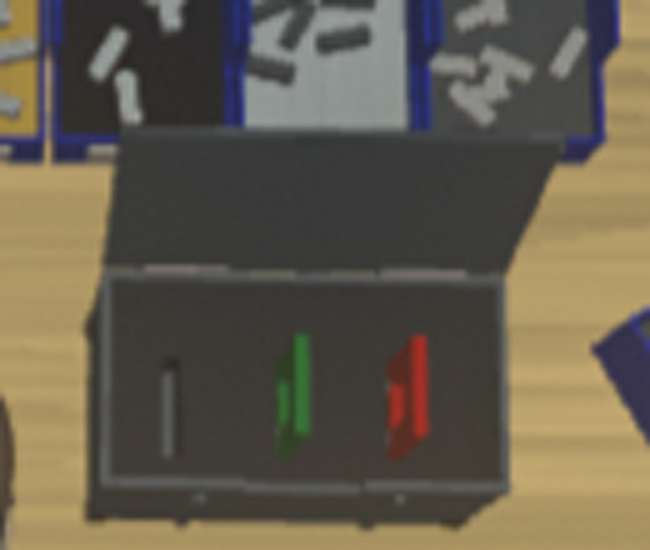

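>>> apply_moves(
  moves=[
    [-0.3,0,0,0,0.122],
    [-0.3,0,0,0,0.122],
    [-0.3,0,0,0,0.122],
    [-0.3,0,0,0,0.122],
    [-0.3,0,0,0,0.122],
    [-0.3,0,0,0,0.122],
    [-0.3,0,0,0,0.122],
    [-0.3,0,0,0,0.122],
    [-0.3,0,0,0,0.122],
    [-0.3,0,0,0,0.122],
    [-0.3,0,0,0,0.122],
    [-0.3,0,0,0,0.122],
  ],
)

```text
t: 20.07
eef_pos: [0.4288, 0.0344, 0.2829]
ee_rot: [-3.141, -0.002, -3.041]
force: [0.3, -0.5, -0.6]
width: 0.0306
```

>>> apply_moves(
  moves=[
    [-0.3,0,0,0,0.122],
    [-0.3,0,0,0,0],
    [-0.3,-0.0211,-0.0295,0,0],
    [-0.3,-0.0211,-0.0295,0,0],
    [-0.3,-0.0211,-0.0295,0,0],
    [-0.3,-0.0211,-0.0295,0,0],
    [-0.3,-0.0211,-0.0295,0,0],
    [-0.3,-0.0211,-0.0295,0,0],
    [-0.3,-0.0211,-0.0295,0,0],
    [-0.3,-0.0211,-0.0295,0,0],
    [-0.3,0,0,0,0],
    [-0.3,0,0,0,0],
  ],
)

```text
t: 21.07
eef_pos: [0.5945, -0.2055, 0.2814]
ee_rot: [3.141, -0.004, 3.128]
force: [0.4, -0.2, -0.1]
width: 0.031
```

>>> apply_moves(
  moves=[
    [-0.3,0,0,0,0],
    [-0.3,0,0,0,0],
  ],
)

```text
t: 21.23
eef_pos: [0.594, -0.2033, 0.2838]
ee_rot: [3.141, -0.001, 3.129]
force: [0.4, 0.3, 0.1]
width: 0.0306
```

>>> apply_moves(
  moves=[
    [-0.3,0,0,0.035,0],
    [-0.3,0,0,0.035,0],
    [-0.3,0,0,0.035,0],
    [-0.3,0,0,0.03,0],
    [-0.3,0,0,0.015,0],
    [-0.3,0,0,0,0],
    [-0.3,0,0,0,0],
    [-0.3,0,0,0,0],
  ],
)

```text
t: 21.9
eef_pos: [0.5955, -0.2035, 0.1362]
ee_rot: [-3.141, 0.003, 3.128]
force: [-0.0, 0.2, 0.9]
width: 0.0309
```

Run:
```python
from h import *
st()
f=eyes.grab_frame("wrist"); save(f,"wrist13")
f=eyes.grab_frame("scene"); save(f,"scene13",(200,150,340,260),5)
```

```text
t 21.9 pos [ 0.5955 -0.2035  0.1362] rot [-3.141e+00  3.000e-03  3.128e+00] F [-0.   0.2  0.9] w 0.0309 q [-1.900e-02  3.520e-01 -2.160e-01  1.000e-03 -1.000e+00 -1.565e+00]
```

View pics/wrist13.png

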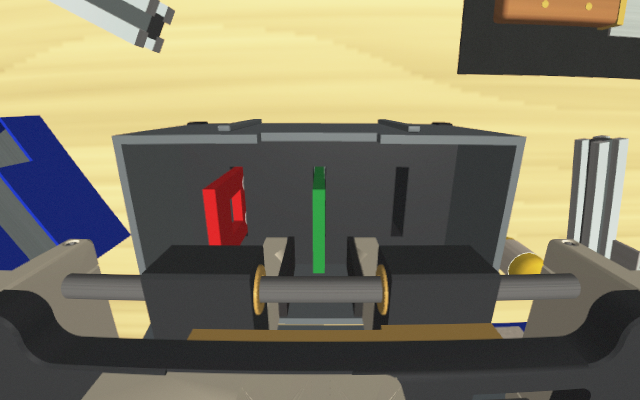

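View pics/scene13.png

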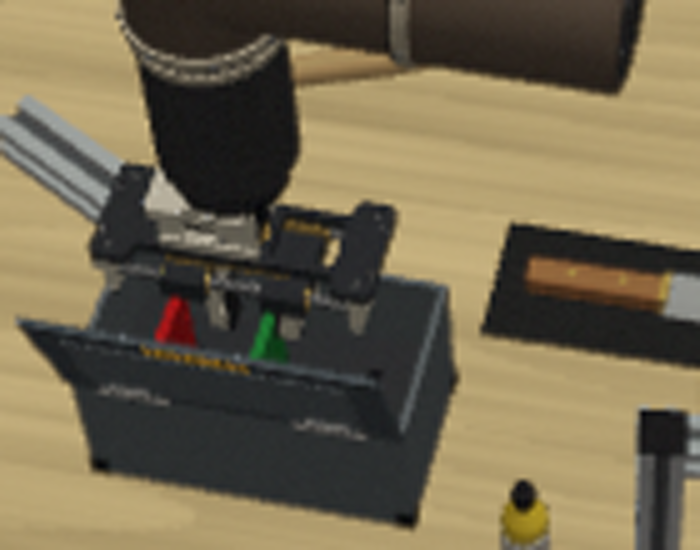

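>>> apply_moves(
  moves=[
    [-0.3,0,0,0.015,0],
    [-0.3,0,0,0.015,0],
    [-0.3,0,0,0.01,0],
    [-0.3,0,0,0.0015,0],
    [-0.3,0,0,0,0],
    [-0.3,0,0,0,0],
    [-1,0,0,0,0],
    [-1,0,0,0,0],
    [-1,0,0,0,0],
    [-1,0,0,0,0],
    [-1,0,0,0,0],
    [-1,0,0,0,0],
  ],
  newtons=30,
)

```text
t: 23.0
eef_pos: [0.5947, -0.204, 0.0929]
ee_rot: [-3.141, 0.0, 3.127]
force: [-0.1, 0.3, 2.5]
width: 0.0077
```

>>> apply_moves(
  moves=[
    [-1,0,0,-0.01,0],
    [-1,0,0,-0.02,0],
    [-1,0,0,-0.03,0],
    [-1,0,0,-0.035,0],
    [-1,0,0,-0.035,0],
    [-1,0,0,-0.035,0],
    [-1,0,0,-0.035,0],
    [-1,0,0,0,0],
    [-1,0,0,0,0],
  ],
)

```text
t: 23.75
eef_pos: [0.5953, -0.204, 0.2957]
ee_rot: [-3.141, 0.005, 3.126]
force: [-0.9, 0.3, -1.5]
width: 0.0071
```

Run:
```python
from h import *
st()
def L(n): 
    d=dict(np.load("f_%s.npz"%n)); d["k1"]=float(d["k1"]); return d
for n in("top","scene"):
    f=L(n); P,ok=grid(f); c=f["color"].astype(int)
    old={}
    for l in("green","red","gold"):
        g=dict(green=(c[...,1]-c[...,0]>25)&(c[...,1]-c[...,2]>15),red=(c[...,0]-c[...,1]>60)&(c[...,0]-c[...,2]>50)&(c[...,1]<80),gold=(c[...,0]-c[...,2]>70)&(c[...,1]>90))[l]
        q=g&ok&(P[...,2]>.236)&(P[...,2]<.252)&(abs(P[...,0]-.63)<.06)&(abs(P[...,1]-.22)<.14)
        if q.sum()>3: old[l]=P[q].mean(0); print(n,l,q.sum(),P[q].mean(0).round(4),cv2.minAreaRect(P[q][:,:2].astype(np.float32)*1000))
    a=old["gold"][:2]-old["green"][:2]; yaw=np.arctan2(a[0],-a[1]); print("rack yaw",yaw)
    m=old["red"][:2]; X=np.array([np.cos(yaw),np.sin(yaw)]);Y=np.array([-X[1],X[0]])
    rel=(P[...,:2]-m)@np.stack([X,Y],1)
    for k,off in(("green",.08),("red",0),("gold",-.08)):
        s=ok&(abs(rel[...,1]-off)<.014)&(rel[...,0]<-.012)&(rel[...,0]>-.12)&(P[...,2]>.2)&(P[...,2]<.232)&(abs(c[...,0]-c[...,2])<30)&(abs(c[...,1]-c[...,0])<20)
        Q=rel[s]; print(k,"n",s.sum(),"lat",np.median(Q[:,1]).round(4),"front",Q[:,0].min().round(4),np.sort(Q[:,0])[:6].round(4), "z",np.median(P[s][:,2]).round(4))
        tip=s&(rel[...,0]<-.09); print("   tip",P[tip].mean(0).round(4) if tip.any() else None,"mid",P[s].mean(0).round(4))
```

```text
t 23.75 pos [ 0.5953 -0.204   0.2957] rot [-3.141  0.005  3.126] F [-0.9  0.3 -1.5] w 0.0071 q [-0.02   0.246  0.01   0.    -1.329 -1.566]
top green 62 [0.6213 0.3021 0.2422] ((621.8676147460938, 301.36932373046875), (7.376486301422119, 56.52858352661133), 7.982697010040283)
top red 65 [0.6352 0.2221 0.2421] ((635.2474975585938, 222.442626953125), (8.341134071350098, 56.54507064819336), 9.900296211242676)
top gold 69 [0.6478 0.144  0.2424] ((648.1163330078125, 144.0345916748047), (8.457589149475098, 59.188411712646484), 9.376461029052734)
rack yaw 0.16566676272854036
green n 91 lat 0.0802 front -0.0957 [-0.0957 -0.0948 -0.0948 -0.0933 -0.0924 -0.0916] z 0.2151
   tip [0.5295 0.2858 0.2223] mid [0.5692 0.2926 0.2155]
red n 74 lat 0.0005 front -0.0959 [-0.0959 -0.0944 -0.0925 -0.0924 -0.0897 -0.0892] z 0.2149
   tip [0.5427 0.207  0.2246] mid [0.5843 0.2141 0.2153]
gold n 76 lat -0.0792 front -0.0968 [-0.0968 -0.0948 -0.0947 -0.0943 -0.0921 -0.0918] z 0.2151
   tip [0.5559 0.1286 0.2238] mid [0.5957 0.1351 0.2157]
scene green 52 [0.6243 0.3047 0.2405] ((625.3743286132812, 303.7652893066406), (13.108508110046387, 54.49875259399414), 9.340262413024902)
scene red 53 [0.639  0.2267 0.2407] ((639.4702758789062, 225.13433837890625), (12.565292358398438, 54.9357795715332), 12.937466621398926)
scene gold 48 [0.6485 0.1544 0.2419] ((643.1452026367188, 187.26553344726562), (13.481688499450684, 137.0638885498047), 7.618561744689941)
rack yaw 0.1591865004495102
green n 36 lat 0.0783 front -0.097 [-0.097  -0.0969 -0.0961 -0.0945 -0.0937 -0.0933] z 0.2124
   tip [0.5331 0.2887 0.2151] mid [0.5628 0.2939 0.2125]
red n 34 lat -0.0013 front -0.1003 [-0.1003 -0.0952 -0.0941 -0.0927 -0.0918 -0.0899] z 0.2156
   tip [0.5457 0.21   0.2171] mid [0.5756 0.2149 0.2149]
gold n 50 lat -0.0806 front -0.1006 [-0.1006 -0.0989 -0.097  -0.0944 -0.0941 -0.0939] z 0.2132
   tip [0.5578 0.1318 0.2185] mid [0.5881 0.1366 0.2131]
```

>>> apply_moves(
  moves=[
    [-1,0,0,-0.01,-0.1],
    [-1,0,0,-0.01,-0.118],
    [-1,0,0,-0.01,-0.118],
    [-1,0,0,-0.01,-0.118],
    [-1,0,0,0,-0.118],
    [-1,0,0,0,-0.118],
    [-1,0,0,0,-0.118],
    [-1,0,0,0,-0.118],
    [-1,0,0,0,-0.118],
    [-1,0,0,0,-0.118],
    [-1,0,0,0,-0.118],
    [-1,0,0,0,-0.118],
  ],
)

```text
t: 24.75
eef_pos: [0.5937, -0.2037, 0.3308]
ee_rot: [3.139, 0.0, -1.753]
force: [1.0, -0.2, -0.8]
width: 0.0077
```

>>> apply_moves(
  moves=[
    [-1,0,0,0,-0.118],
    [-1,0,0,0,-0.118],
    [-1,0,0,0,-0.118],
    [-1,0,0,0,-0.118],
    [-1,0,0,0,0],
    [-1,0,0,0,0],
    [-1,0,0,0,0],
  ],
)

```text
t: 25.33
eef_pos: [0.5941, -0.2038, 0.3318]
ee_rot: [3.14, 0.001, -1.291]
force: [0.5, 0.5, -1.2]
width: 0.0076
```

>>> apply_moves(
  moves=[
    [-1,0,0,0,0.115],
    [-1,-0.0354,0.0015,0,0],
    [-1,-0.0354,0.0015,0,0],
    [-1,-0.0354,0.0015,0,0],
    [-1,-0.0354,0.0015,0,0],
    [-1,-0.0354,0.0015,0,0],
    [-1,-0.0354,0.0015,0,0],
    [-1,-0.0354,0.0015,0,0],
    [-1,-0.0354,0.0015,0,0],
    [-1,-0.0354,0.0015,0,0],
    [-1,-0.0354,0.0015,0,0],
    [-1,-0.0354,0.0015,0,0],
  ],
)

```text
t: 26.33
eef_pos: [0.5118, 0.1787, 0.3326]
ee_rot: [-3.141, 0.0, -1.405]
force: [0.3, -0.2, -1.7]
width: 0.0076
```

>>> apply_moves(
  moves=[
    [-1,-0.0354,0.0015,0,0],
    [-1,-0.0354,0.0015,0,0],
    [-1,-0.0354,0.0015,0,0],
    [-1,0,0,0,0],
    [-1,0,0,0,0],
    [-1,0,0,0,0],
  ],
)

```text
t: 26.83
eef_pos: [0.4902, 0.281, 0.3322]
ee_rot: [3.141, -0.001, -1.403]
force: [1.0, 0.1, -1.6]
width: 0.0076
```

Run:
```python
from h import *
st()
f=eyes.grab_frame("scene"); save(f,"scene14",(310,120,470,240),5)
P,ok=grid(f); c=f["color"].astype(int); g=(c[...,1]-c[...,0]>25)&(c[...,1]-c[...,2]>15)&ok&(P[...,0]<.57)
print(g.sum(),P[g].mean(0),P[g].min(0),P[g].max(0))
```

```text
t 26.83 pos [0.4902 0.281  0.3322] rot [ 3.141e+00 -1.000e-03 -1.403e+00] F [ 1.   0.1 -1.6] w 0.0076 q [ 0.867  0.127 -0.058  0.    -1.387 -0.699]
423 [-0.18585418  0.51031536  0.30920878] [-0.56252318  0.25330492  0.24528867] [0.53422376 0.64743584 0.40122625]
```

View pics/scene14.png

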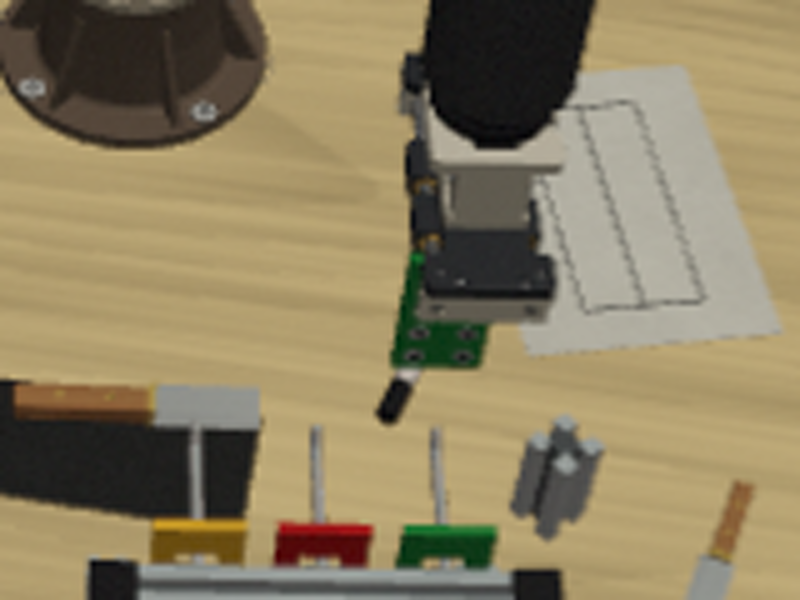

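Run:
```python
from h import *
f=eyes.grab_frame("scene")
P,ok=grid(f); c=f["color"].astype(int); g=(c[...,1]-c[...,0]>25)&(c[...,1]-c[...,2]>15)&ok&(abs(P[...,0]-.49)<.04)&(abs(P[...,1]-.28)<.06)
Q=P[g]; print(g.sum(),Q.mean(0),np.percentile(Q,2,axis=0),np.percentile(Q,98,axis=0))
low=Q[Q[:,2]<.265]; r=cv2.minAreaRect(low[:,:2].astype(np.float32)*1000);print(r)
```

```text
135 [0.49736682 0.2738559  0.28339889] [0.4906793  0.25291035 0.24875683] [0.50398948 0.30730352 0.35028402]
((496.1258544921875, 280.5640563964844), (9.825016975402832, 56.631717681884766), 7.701816082000732)
```

>>> apply_moves(
  moves=[
    [-1,0,0,0.03,0],
    [-1,0,0,0.03,0],
    [-1,0,0,0.025,0],
    [-1,0,0,0.01,0],
    [-1,0,0,0,0],
    [-1,0,-0.01,0,0],
    [-1,0,-0.01,0,0],
    [-1,0,0,0,0],
    [-1,0,0,0,0],
    [-1,0,0,0,0],
  ],
)

```text
t: 27.77
eef_pos: [0.5106, 0.2846, 0.2382]
ee_rot: [-3.141, 0.001, -1.402]
force: [-0.4, 0.0, -1.6]
width: 0.0078
```

Run:
```python
from h import *
st()
f=eyes.grab_frame("scene"); save(f,"scene15",(350,160,430,230),8)
f=eyes.grab_frame("top"); save(f,"top15",(180,100,320,220),5)
f=eyes.grab_frame("wrist"); save(f,"wrist15")
```

```text
t 27.77 pos [0.5106 0.2846 0.2382] rot [-3.141e+00  1.000e-03 -1.402e+00] F [-0.4  0.  -1.6] w 0.0078 q [ 0.843  0.203 -0.177  0.    -1.19  -0.674]
```

View pics/scene15.png

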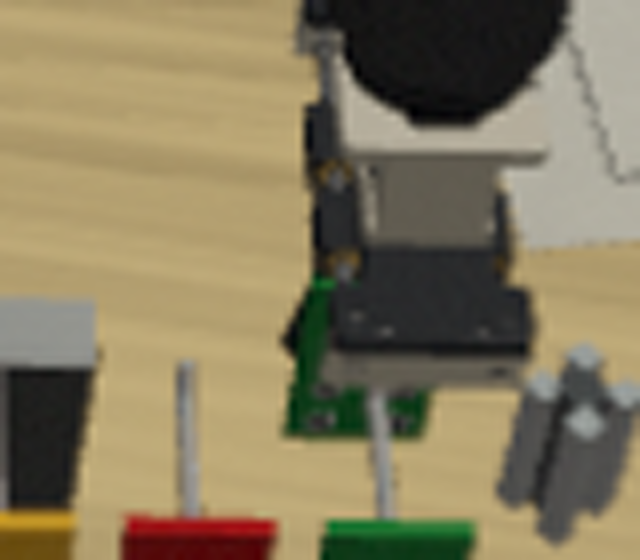

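View pics/wrist15.png

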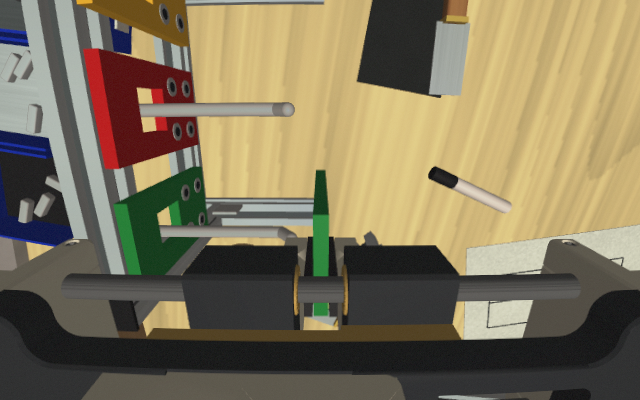

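>>> apply_moves(
  moves=[
    [-1,0,-0.006,0,0],
    [-1,0,-0.006,0,0],
    [-1,0,-0.006,0,0],
    [-1,0,-0.006,0,0],
    [-1,0,0,0,0],
  ],
)

```text
t: 28.33
eef_pos: [0.535, 0.2887, 0.2371]
ee_rot: [3.141, -0.0, -1.402]
force: [0.5, -0.1, -1.2]
width: 0.0077
```

>>> apply_moves(
  moves=[
    [-1,0,-0.007,0,0],
    [-1,0,-0.008,0,0],
    [-1,0,-0.008,0,0],
    [-1,0,-0.008,0,0],
    [-1,0,-0.007,0,0],
    [-1,0,0,0,0],
    [-1,0,0,0,0],
    [-1,0,0,0,0],
  ],
)

```text
t: 29.0
eef_pos: [0.5711, 0.2947, 0.2374]
ee_rot: [3.141, -0.0, -1.402]
force: [0.5, 0.0, -1.7]
width: 0.008
```

Run:
```python
from h import *
st()
f=eyes.grab_frame("scene"); save(f,"scene16",(350,160,430,230),8)
f=eyes.grab_frame("wrist"); save(f,"wrist16")
```

```text
t 29.0 pos [0.5711 0.2947 0.2374] rot [ 3.141 -0.    -1.402] F [ 0.5  0.  -1.7] w 0.008 q [ 0.779  0.3   -0.048 -0.    -1.223 -0.611]
```

View pics/scene16.png

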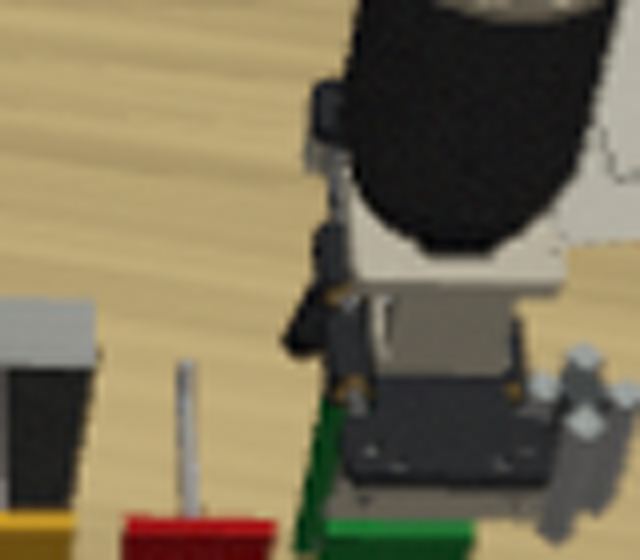

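View pics/wrist16.png

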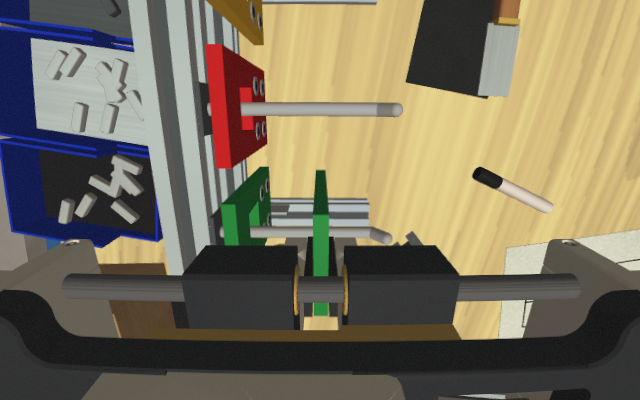

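>>> apply_moves(
  moves=[
    [-1,0,0,0.005,0],
    [-1,0,0,0.005,0],
    [-1,0,0,0.003,0],
    [-1,0,0,0.0015,0],
    [-1,0,0,0,0],
    [-1,0,0,0,0],
    [-1,0,0,0,0],
  ],
)

```text
t: 29.68
eef_pos: [0.5713, 0.2949, 0.2232]
ee_rot: [-3.141, -0.0, -1.402]
force: [-0.5, 0.1, -1.1]
width: 0.0076
```

>>> apply_moves(
  moves=[
    [-1,0,0,0.001,0],
    [-1,0,0,0.001,0],
    [-1,0,0,0,0],
    [-1,0,0,0,0],
  ],
)

```text
t: 30.02
eef_pos: [0.5712, 0.2948, 0.221]
ee_rot: [3.142, -0.0, -1.402]
force: [0.3, -0.6, -1.0]
width: 0.0077
```

>>> apply_moves(
  moves=[
    [-1,0,0,0.001,0],
    [-1,0,0,0.001,0],
    [-1,0,0,0,0],
    [-1,0,0,0,0],
  ],
)

```text
t: 30.35
eef_pos: [0.5714, 0.2949, 0.2206]
ee_rot: [-3.14, 0.0, -1.401]
force: [-3.7, -0.1, 7.4]
width: 0.0081
```

>>> apply_moves(
  moves=[
    [-0.85,0,0,0,0],
    [-0.7,0,0,0,0],
    [-0.55,0,0,0,0],
    [-0.5,0,0,0,0],
    [-0.5,0,0,0,0],
    [-0.5,0,0,0,0],
    [-0.5,0,0,-0.005,0],
    [-0.5,0,0,-0.01,0],
    [-0.5,0,0,-0.015,0],
    [-0.5,0,0,-0.02,0],
    [-0.5,0,0,-0.03,0],
    [-0.5,0,0,-0.03,0],
  ],
)

```text
t: 31.35
eef_pos: [0.571, 0.2945, 0.3307]
ee_rot: [3.141, -0.001, -1.402]
force: [-0.1, 0.5, -0.4]
width: 0.0218
```

Run:
```python
from h import *
st()
f=eyes.grab_frame("scene"); save(f,"scene17",(330,160,450,260),6)
f=eyes.grab_frame("wrist"); save(f,"wrist17")
```

```text
t 31.35 pos [0.571  0.2945 0.3307] rot [ 3.141e+00 -1.000e-03 -1.402e+00] F [-0.1  0.5 -0.4] w 0.0218 q [ 0.779  0.261  0.107  0.    -1.417 -0.61 ]
```

View pics/scene17.png

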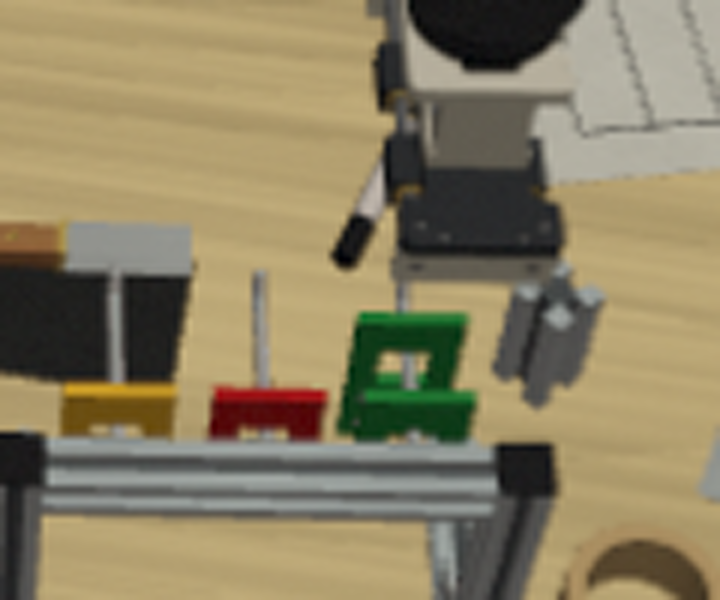

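View pics/wrist17.png

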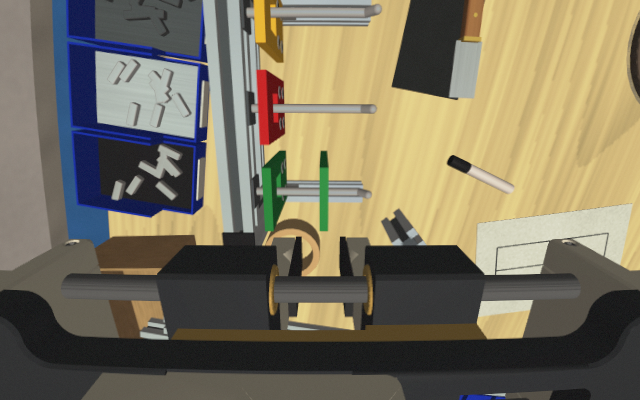

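>>> apply_moves(
  moves=[
    [-0.3,0.0352,0.0045,0,0],
    [-0.3,0.0352,0.0045,0,0],
    [-0.3,0.0352,0.0045,0,0],
    [-0.3,0.0352,0.0045,0,0],
    [-0.3,0.0352,0.0045,0,0],
    [-0.3,0.0352,0.0045,0,0],
    [-0.3,0.0352,0.0045,0,0],
    [-0.3,0.0352,0.0045,0,0],
    [-0.3,0.0352,0.0045,0,0],
    [-0.3,0.0352,0.0045,0,0],
    [-0.3,0.0352,0.0045,0,0],
    [-0.3,0.0352,0.0045,0,0],
  ],
)

```text
t: 32.45
eef_pos: [0.5889, -0.1324, 0.3303]
ee_rot: [-3.14, -0.0, -1.402]
force: [-0.0, -0.0, 0.5]
width: 0.0308
```

>>> apply_moves(
  moves=[
    [-0.3,0.0352,0.0045,0,0],
    [-0.3,0.0352,0.0045,0,0],
    [-0.3,0.0352,0.0045,0,0],
    [-0.3,0.0352,0.0045,0,0],
    [-0.3,0,0,0,0.117],
    [-0.3,0,0,0,0.117],
    [-0.3,0,0,0,0.117],
    [-0.3,0,0,0,0.117],
    [-0.3,0,0,0,0.117],
    [-0.3,0,0,0,0.117],
    [-0.3,0,0,0,0.117],
    [-0.3,0,0,0,0.117],
  ],
)

```text
t: 33.45
eef_pos: [0.5951, -0.2726, 0.33]
ee_rot: [-3.141, 0.0, -2.344]
force: [0.3, 0.2, -0.4]
width: 0.0307
```

>>> apply_moves(
  moves=[
    [-0.3,0,0,0,0.117],
    [-0.3,0,0,0,0.117],
    [-0.3,0,0,0,0.117],
    [-0.3,0,0,0,0.117],
    [-0.3,0,0,0,0.117],
    [-0.3,0,0,0,0.117],
    [-0.3,0,0,0,0.117],
    [-0.3,0,0,0,0],
    [-0.3,0,0,0,0],
    [-0.3,0,0,0,0],
  ],
)

```text
t: 34.28
eef_pos: [0.5951, -0.2725, 0.3295]
ee_rot: [-3.141, 0.001, 3.13]
force: [0.9, 0.1, 0.3]
width: 0.0309
```

>>> apply_moves(
  moves=[
    [-0.3,0,-0.001,0.035,0],
    [-0.3,0,0,0.035,0],
    [-0.3,0,0,0.035,0],
    [-0.3,0,0,0.035,0],
    [-0.3,0,0,0.035,0],
    [-0.3,0,0,0.02,0],
    [-0.3,0,0,0,0],
    [-0.3,0,0,0,0],
    [-0.3,0,0,0,0],
  ],
)

```text
t: 35.03
eef_pos: [0.5962, -0.2739, 0.136]
ee_rot: [-3.141, 0.002, 3.128]
force: [0.3, -0.5, 0.9]
width: 0.0305
```

Run:
```python
from h import *
st()
f=eyes.grab_frame("wrist"); save(f,"wrist18")
```

```text
t 35.03 pos [ 0.5962 -0.2739  0.136 ] rot [-3.141e+00  2.000e-03  3.128e+00] F [ 0.3 -0.5  0.9] w 0.0305 q [-1.340e-01  3.930e-01 -1.530e-01  1.000e-03 -1.022e+00 -1.451e+00]
```

View pics/wrist18.png

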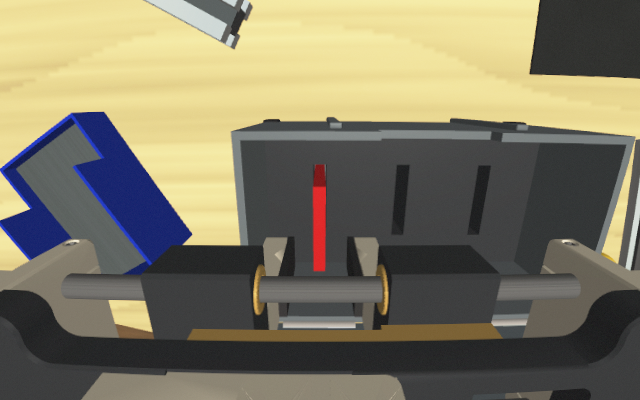

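>>> apply_moves(
  moves=[
    [-0.3,0,0,0.015,0],
    [-0.3,0,0,0.015,0],
    [-0.3,0,0,0.01,0],
    [-0.3,0,0,0.0015,0],
    [-0.3,0,0,0,0],
    [-0.3,0,0,0,0],
    [-1,0,0,0,0],
    [-1,0,0,0,0],
    [-1,0,0,0,0],
    [-1,0,0,0,0],
    [-1,0,0,0,0],
    [-1,0,0,0,0],
  ],
  newtons=30,
)

```text
t: 36.08
eef_pos: [0.5952, -0.2734, 0.0929]
ee_rot: [-3.142, 0.0, 3.127]
force: [-0.4, 0.4, 2.0]
width: 0.0084
```

>>> apply_moves(
  moves=[
    [-1,0,0,-0.01,0],
    [-1,0,0,-0.02,0],
    [-1,0,0,-0.03,0],
    [-1,0,0,-0.035,0],
    [-1,0,0,-0.035,0],
    [-1,0,0,-0.035,0],
    [-1,0,0,-0.035,0],
    [-1,0,0,-0.035,0],
    [-1,0,0,-0.005,0],
    [-1,0,0,0,0],
  ],
)

```text
t: 36.92
eef_pos: [0.5958, -0.2739, 0.3367]
ee_rot: [-3.14, 0.006, 3.126]
force: [0.2, -0.1, -1.2]
width: 0.0079
```

>>> apply_moves(
  moves=[
    [-1,0,0,0,-0.1],
    [-1,0,0,0,-0.118],
    [-1,0,0,0,-0.118],
    [-1,0,0,0,-0.118],
    [-1,0,0,0,-0.118],
    [-1,0,0,0,-0.118],
    [-1,0,0,0,-0.118],
    [-1,0,0,0,-0.118],
    [-1,0,0,0,-0.118],
    [-1,0,0,0,-0.118],
    [-1,0,0,0,-0.118],
    [-1,0,0,0,-0.118],
  ],
)

```text
t: 37.92
eef_pos: [0.5943, -0.2731, 0.3308]
ee_rot: [3.139, 0.0, -1.753]
force: [-0.1, 0.7, -2.0]
width: 0.0077
```

>>> apply_moves(
  moves=[
    [-1,0,0,0,-0.118],
    [-1,0,0,0,-0.118],
    [-1,0,0,0,-0.118],
    [-1,0,0,0,0],
    [-1,-0.0346,0.0009,0,0],
    [-1,-0.0346,0.0009,0,0],
    [-1,-0.0346,0.0009,0,0],
    [-1,-0.0346,0.0009,0,0],
    [-1,-0.0346,0.0009,0,0],
    [-1,-0.0346,0.0009,0,0],
    [-1,-0.0346,0.0009,0,0],
    [-1,-0.0346,0.0009,0,0],
  ],
)

```text
t: 38.92
eef_pos: [0.5409, -0.0002, 0.3318]
ee_rot: [3.14, 0.0, -1.41]
force: [1.2, -0.2, -1.5]
width: 0.0074
```

>>> apply_moves(
  moves=[
    [-1,-0.0346,0.0009,0,0],
    [-1,-0.0346,0.0009,0,0],
    [-1,-0.0346,0.0009,0,0],
    [-1,-0.0346,0.0009,0,0],
    [-1,-0.0346,0.0009,0,0],
    [-1,-0.0346,0.0009,0,0],
    [-1,0,0,0,0],
    [-1,0,0,0,0],
    [-1,0,0,0,0],
  ],
)

```text
t: 39.67
eef_pos: [0.5021, 0.2021, 0.3319]
ee_rot: [3.14, -0.001, -1.406]
force: [-0.2, 0.4, -1.3]
width: 0.0076
```

>>> apply_moves(
  moves=[
    [-1,0,0,0.03,0],
    [-1,0,0,0.03,0],
    [-1,0,0,0.025,0],
    [-1,0,0,0.01,0],
    [-1,0,0,0,0],
    [-1,0,-0.011,0,0],
    [-1,0,-0.011,0,0],
    [-1,0,0,0,0],
    [-1,0,0,0,0],
    [-1,0,0,0,0],
  ],
)

```text
t: 40.5
eef_pos: [0.5247, 0.2059, 0.2381]
ee_rot: [-3.141, 0.0, -1.406]
force: [0.1, 0.7, -0.9]
width: 0.0076
```

Run:
```python
from h import *
st()
f=eyes.grab_frame("scene"); save(f,"scene20",(330,160,430,230),7)
f=eyes.grab_frame("wrist"); save(f,"wrist20")
```

```text
t 40.5 pos [0.5247 0.2059 0.2381] rot [-3.141  0.    -1.406] F [ 0.1  0.7 -0.9] w 0.0076 q [ 0.721  0.168 -0.22   0.    -1.181 -0.556]
```

View pics/scene20.png

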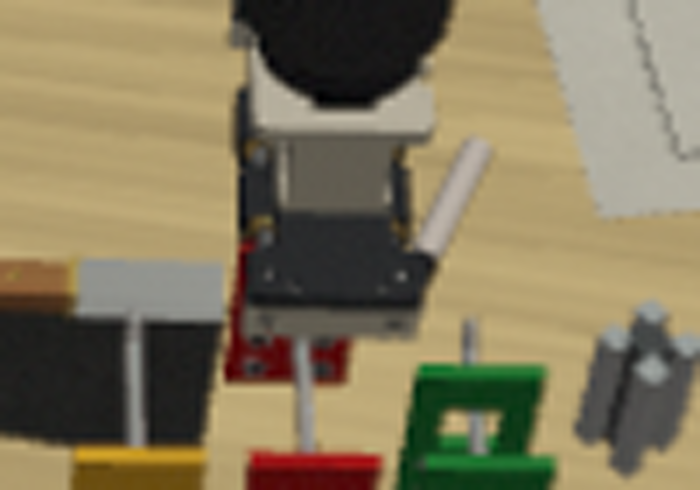

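View pics/wrist20.png

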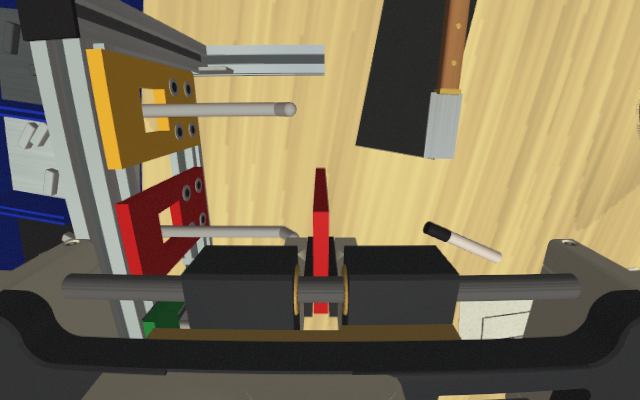

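>>> apply_moves(
  moves=[
    [-1,0,-0.006,0,0],
    [-1,0,-0.006,0,0],
    [-1,0,-0.006,0,0],
    [-1,0,-0.006,0,0],
    [-1,0,0,0,0],
  ],
)

```text
t: 41.02
eef_pos: [0.5491, 0.2101, 0.2372]
ee_rot: [3.142, -0.0, -1.405]
force: [0.0, 1.1, -1.7]
width: 0.0077
```

>>> apply_moves(
  moves=[
    [-1,0,-0.007,0,0],
    [-1,0,-0.008,0,0],
    [-1,0,-0.008,0,0],
    [-1,0,-0.008,0,0],
    [-1,0,-0.007,0,0],
    [-1,0,0,0,0],
    [-1,0,0,0,0],
    [-1,0,0,0,0],
  ],
)

```text
t: 41.68
eef_pos: [0.5852, 0.216, 0.2373]
ee_rot: [3.141, -0.0, -1.405]
force: [0.4, -0.6, 0.0]
width: 0.0077
```

Run:
```python
from h import *
st()
f=eyes.grab_frame("wrist"); save(f,"wrist21")
```

```text
t 41.68 pos [0.5852 0.216  0.2373] rot [ 3.141 -0.    -1.405] F [ 0.4 -0.6  0. ] w 0.0077 q [ 0.666  0.269 -0.091 -0.    -1.211 -0.5  ]
```

View pics/wrist21.png

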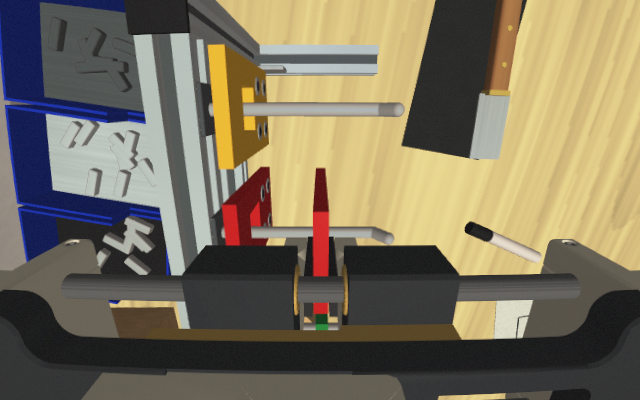

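Hook passes through the slot on both sides (row 232). Lowering.

>>> apply_moves(
  moves=[
    [-1,0,0,0.005,0],
    [-1,0,0,0.005,0],
    [-1,0,0,0.003,0],
    [-1,0,0,0.002,0],
    [-1,0,0,0.001,0],
    [-1,0,0,0,0],
    [-1,0,0,0,0],
    [-1,0,0,0,0],
  ],
)

```text
t: 42.4
eef_pos: [0.5855, 0.2162, 0.2218]
ee_rot: [-3.141, 0.0, -1.405]
force: [-0.2, 0.1, -0.7]
width: 0.0079
```

>>> apply_moves(
  moves=[
    [-1,0,0,0.001,0],
    [-1,0,0,0.001,0],
    [-1,0,0,0,0],
    [-1,0,0,0,0],
  ],
)

```text
t: 42.73
eef_pos: [0.5857, 0.2162, 0.2206]
ee_rot: [-3.14, 0.0, -1.405]
force: [-2.7, 0.2, 6.1]
width: 0.0078
```

>>> apply_moves(
  moves=[
    [-0.85,0,0,0,0],
    [-0.7,0,0,0,0],
    [-0.55,0,0,0,0],
    [-0.5,0,0,0,0],
    [-0.5,0,0,0,0],
    [-0.5,0,0,0,0],
    [-0.5,0,0,-0.005,0],
    [-0.5,0,0,-0.01,0],
    [-0.5,0,0,-0.015,0],
    [-0.5,0,0,-0.02,0],
    [-0.5,0,0,-0.03,0],
    [-0.5,0,0,-0.03,0],
  ],
)

```text
t: 43.73
eef_pos: [0.5851, 0.2158, 0.3313]
ee_rot: [3.141, -0.0, -1.405]
force: [0.8, 0.7, 0.6]
width: 0.0219
```

Run:
```python
from h import *
st()
f=eyes.grab_frame("wrist"); save(f,"wrist22"); scraper(f)
f=eyes.grab_frame("scene"); save(f,"scene22",(270,160,450,260),4); scraper(f)
```

```text
t 43.73 pos [0.5851 0.2158 0.3313] rot [ 3.141 -0.    -1.405] F [0.8 0.7 0.6] w 0.0219 q [ 0.666  0.228  0.065  0.    -1.408 -0.5  ]
scraper 0.89 [440.  18. 482. 149.] rect [386.   67.4] [ 49.8 196.7] 8.4 wood [0.3969 0.0301 0.0218] steel [0.3844 0.1148 0.0142] yaw 1.717
scraper 0.59 [338. 308. 351. 320.] rect [486.1 515.4] [21.9 36.6] 53.5 wood [0.4989 0.5074 0.0065] steel [0.4906 0.4987 0.0271] yaw -2.331
scraper 0.65 [315. 196. 365. 205.] rect [397.2  74.2] [ 64.1 188.5] 16.7 wood [0.4    0.0352 0.0182] steel [0.3849 0.1224 0.0125] yaw 1.742
scraper 0.65 [449. 218. 458. 246.] rect [438.4 521.6] [ 28.9 129.4] 73.3 wood [0.4195 0.5241 0.0079] steel [0.4736 0.5127 0.0057] yaw -0.208
```

View pics/scene22.png

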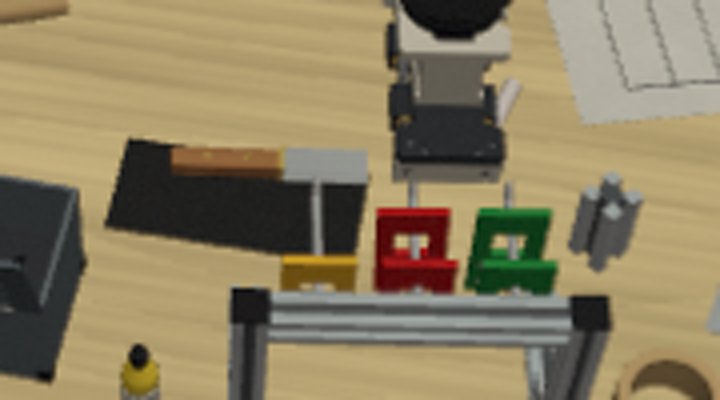

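View pics/wrist22.png

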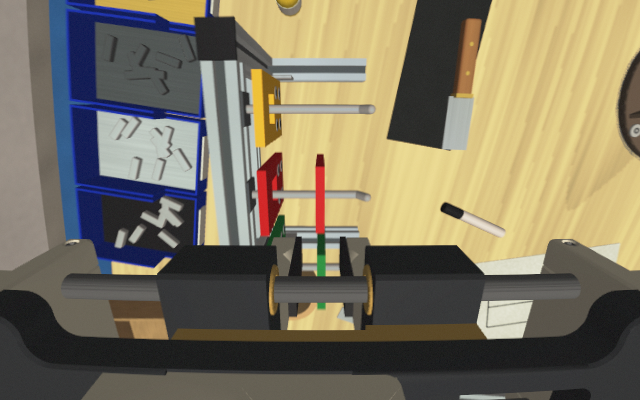

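>>> apply_moves(
  moves=[
    [-1,0.0365,-0.0066,0,0],
    [-1,0.0365,-0.0066,0,0],
    [-1,0.0365,-0.0066,0,0],
    [-1,0.0365,-0.0066,0,0],
    [-1,0.0365,-0.0066,0,0],
    [-1,0.0365,-0.0066,0,0],
    [-1,0.0365,-0.0066,0,0],
    [-1,0.0365,-0.0066,0,0],
    [-1,0.0365,-0.0066,0,0],
    [-1,0.0365,-0.0066,0,0],
    [-1,0.0365,-0.0066,0,0],
    [-1,0.0365,-0.0066,0,0],
  ],
)

```text
t: 44.93
eef_pos: [0.7358, -0.2045, 0.3287]
ee_rot: [3.14, 0.0, -1.405]
force: [0.9, 0.7, -0.4]
width: 0.0007
```

>>> apply_moves(
  moves=[
    [-1,0,0,0,0.117],
    [-1,0,0,0,0.117],
    [-1,0,0,0,0.117],
    [-1,0,0,0,0.117],
    [-1,0,0,0,0.117],
    [-1,0,0,0,0.117],
    [-1,0,0,0,0.117],
    [-1,0,0,0,0.117],
    [-1,0,0,0,0.117],
    [-1,0,0,0,0.117],
    [-1,0,0,0,0.117],
    [-1,0,0,0,0.117],
  ],
)

```text
t: 45.93
eef_pos: [0.7355, -0.2027, 0.3285]
ee_rot: [3.141, -0.002, -2.815]
force: [1.2, 0.3, -0.2]
width: 0.0005
```

>>> apply_moves(
  moves=[
    [-1,0,0,0,0.117],
    [-1,0,0,0,0.117],
    [-1,0,0,0,0.117],
    [-1,0,0,0,0],
    [-1,0,0,0,0],
    [-1,0,0,0,0],
  ],
)

```text
t: 46.43
eef_pos: [0.7357, -0.2028, 0.3291]
ee_rot: [3.142, -0.001, 3.127]
force: [-0.0, -0.3, -0.1]
width: 0.0005
```

Run:
```python
from h import *
st()
f=eyes.grab_frame("scene"); save(f,"scene23",(170,120,350,260),4)
f=eyes.grab_frame("wrist"); save(f,"wrist23")
P,ok=grid(f)
lid=ok&(P[...,2]>.16)&(P[...,0]>.6)&(P[...,0]<.75)&(abs(P[...,1]+.2)<.11)&(P[...,2]<.26)
Q=P[lid]; print(len(Q),Q.min(0),Q.max(0)) if len(Q) else 0
```

```text
t 46.43 pos [ 0.7357 -0.2028  0.3291] rot [ 3.142e+00 -1.000e-03  3.127e+00] F [-0.  -0.3 -0.1] w 0.0005 q [-0.015  0.477  0.42  -0.    -1.515 -1.57 ]
10925 [ 0.66746477 -0.30999407  0.16004181] [ 0.70393787 -0.09003988  0.25146353]
```

View pics/scene23.png

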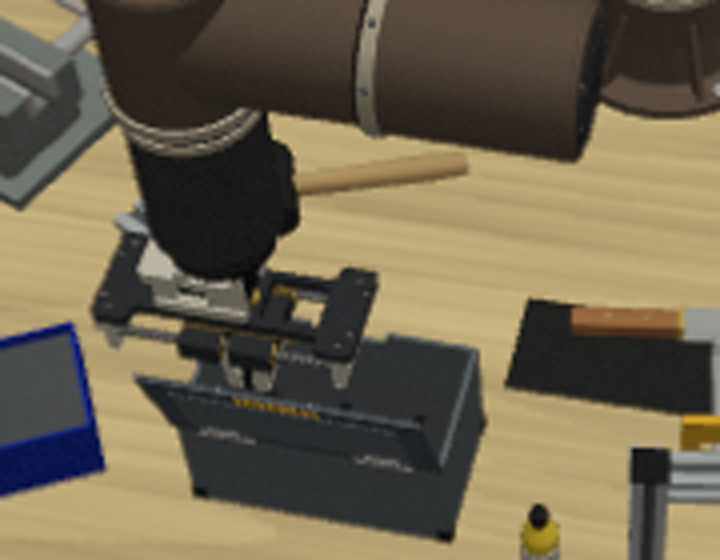

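View pics/wrist23.png

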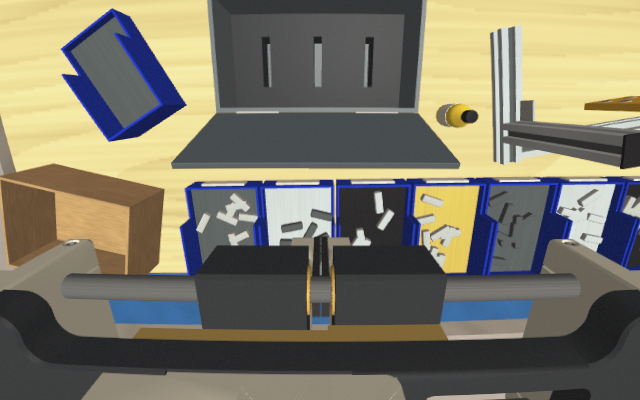

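>>> apply_moves(
  moves=[
    [-1,0,0,0.03,0],
    [-1,0,0,0.03,0],
    [-1,0,0,0.03,0],
    [-1,0,0,0.02,0],
    [-1,0,0,0,0],
    [-1,0,0,0,0],
    [-1,0.006,0,0,0],
    [-1,0.006,0,0,0],
    [-1,0.006,0,0,0],
    [-1,0.006,0,0,0],
    [-1,0.006,0,0,0],
    [-1,0,0,0,0],
  ],
)

```text
t: 47.53
eef_pos: [0.7058, -0.2024, 0.2218]
ee_rot: [-3.141, 0.004, 3.124]
force: [1.6, 0.1, 2.3]
width: 0.0004
```

>>> apply_moves(
  moves=[
    [-1,0.007,0,0,0],
    [-1,0.007,0,0,0],
    [-1,0.007,0,0,0],
    [-1,0.007,0,0,0],
    [-1,0.007,0,0.001,0],
    [-1,0.007,0,0.002,0],
    [-1,0.007,0,0.003,0],
    [-1,0,0,0,0],
  ],
)

```text
t: 48.2
eef_pos: [0.6549, -0.2013, 0.213]
ee_rot: [3.141, -0.002, 3.123]
force: [-0.6, -0.6, 1.1]
width: 0.0006
```

Run:
```python
from h import *
st()
f=eyes.grab_frame("scene"); save(f,"scene24",(170,120,350,260),4)
```

```text
t 48.2 pos [ 0.6549 -0.2013  0.213 ] rot [ 3.141e+00 -2.000e-03  3.123e+00] F [-0.6 -0.6  1.1] w 0.0006 q [-0.015  0.384  0.019 -0.    -1.208 -1.574]
```

View pics/scene24.png

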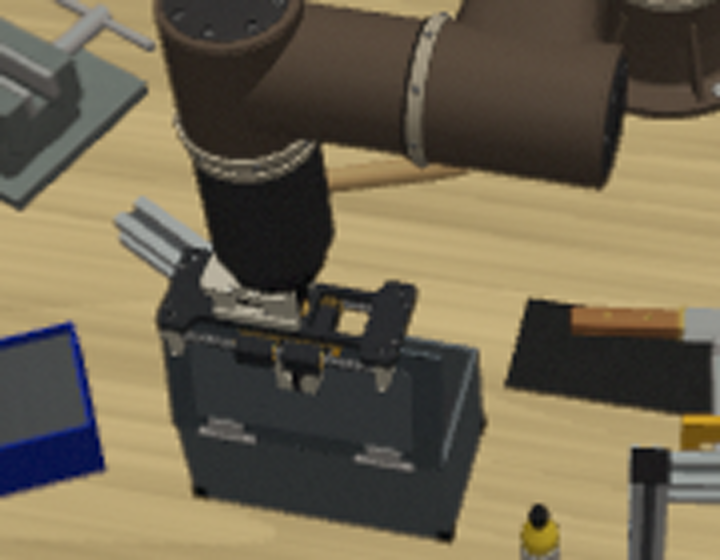

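>>> apply_moves(
  moves=[
    [-1,0.0073,0,0.002,0],
    [-1,0.0071,0,0.0026,0],
    [-1,0.0069,0,0.0032,0],
    [-1,0.0066,0,0.0037,0],
    [-1,0.0063,0,0.0042,0],
    [-1,0.006,0,0.0047,0],
    [-1,0.0056,0,0.0052,0],
    [-1,0.0051,0,0.0056,0],
    [-1,0.0047,0,0.006,0],
    [-1,0.0042,0,0.0064,0],
    [-1,0,0,0,0],
  ],
)

```text
t: 49.17
eef_pos: [0.5951, -0.2001, 0.1679]
ee_rot: [3.141, -0.003, 3.123]
force: [0.2, -0.8, -0.0]
width: 0.0005
```

Run:
```python
from h import *
st()
f=eyes.grab_frame("scene"); save(f,"scene25",(170,120,350,260),4)
```

```text
t 49.17 pos [ 0.5951 -0.2001  0.1679] rot [ 3.141e+00 -3.000e-03  3.123e+00] F [ 0.2 -0.8 -0. ] w 0.0005 q [-1.400e-02  3.260e-01 -1.750e-01 -1.000e-03 -1.073e+00 -1.575e+00]
```

View pics/scene25.png

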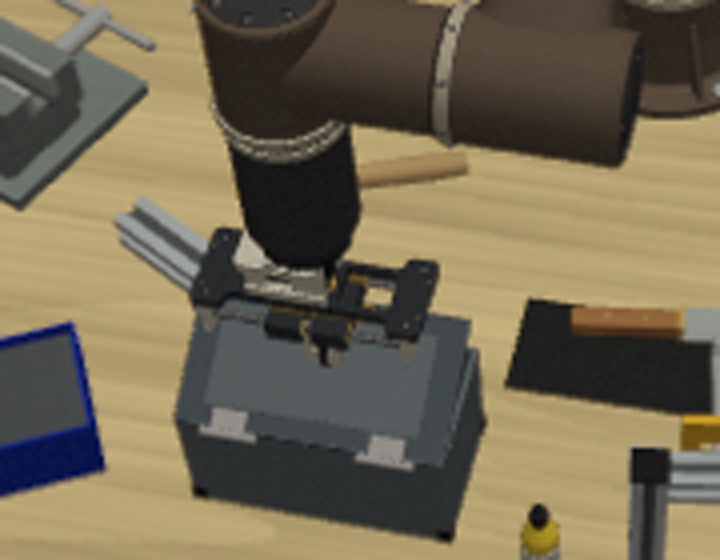

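>>> apply_moves(
  moves=[
    [-1,0.004,0,0.006,0],
    [-1,0.004,0,0.006,0],
    [-1,0.003,0,0.006,0],
    [-1,0.002,0,0.006,0],
    [-1,0.002,0,0.005,0],
    [-1,0.001,0,0.004,0],
    [-1,0,0,0,0],
    [-1,0,0,0,0],
  ],
)

```text
t: 49.88
eef_pos: [0.5801, -0.1999, 0.1362]
ee_rot: [3.141, -0.002, 3.123]
force: [-0.5, -0.2, 0.2]
width: 0.0004
```

>>> apply_moves(
  moves=[
    [-1,0,0,0.002,0],
    [-1,0,0,0.001,0],
    [-1,0,0,0,0],
    [-1,0,0,0,0],
  ],
)

```text
t: 50.22
eef_pos: [0.581, -0.1999, 0.1338]
ee_rot: [3.141, -0.0, 3.123]
force: [0.4, 0.2, -0.1]
width: 0.0004
```

>>> apply_moves(
  moves=[
    [-1,0,0,0.001,0],
    [-1,0,0,0.001,0],
    [-1,0,0,0.001,0],
    [-1,0,0,0.0005,0],
    [-1,0,0,0,0],
    [-1,0,0,0,0],
  ],
)

```text
t: 50.72
eef_pos: [0.581, -0.2, 0.1313]
ee_rot: [-3.141, 0.0, 3.124]
force: [-4.0, 1.8, 8.3]
width: 0.0003
```

>>> apply_moves(
  moves=[
    [-1,0,0,-0.02,0],
    [-1,0,0,-0.035,0],
    [-1,0,0,-0.035,0],
    [-1,0,0,-0.035,0],
    [-0.5,0.03,0,-0.03,0],
    [0.1,0.035,0.035,0,-0.116],
    [0.1,0,0,0,-0.116],
    [0.1,0,0,0,-0.116],
    [0.1,0,0,0,-0.116],
    [0.1,0,0,0,-0.116],
    [0.1,0,0,0,-0.116],
    [0.1,0,0,0,-0.116],
  ],
)

```text
t: 51.72
eef_pos: [0.5227, -0.1693, 0.2848]
ee_rot: [-3.141, 0.0, -2.342]
force: [-0.1, 0.6, -0.5]
width: 0.0462
```

>>> apply_moves(
  moves=[
    [0.1,0,0,0,-0.116],
    [0.1,0,0,0,-0.116],
    [0.1,0,0,0,-0.116],
    [0.1,0,0,0,-0.116],
    [0.1,0,0,0,-0.116],
    [0.1,0,0,0,-0.116],
    [0.1,0,0,0,-0.116],
    [0.1,0,0,0,-0.116],
    [0.1,0,0,0,0],
    [0.1,0,0,0,0],
  ],
)

```text
t: 52.55
eef_pos: [0.5227, -0.1694, 0.2848]
ee_rot: [-3.142, 0.0, -1.423]
force: [-0.1, 0.6, -0.4]
width: 0.0479
```

>>> apply_moves(
  moves=[
    [0.1,-0.0339,0.008,0,0],
    [0.1,-0.0339,0.008,0,0],
    [0.1,-0.0339,0.008,0,0],
    [0.1,-0.0339,0.008,0,0],
    [0.1,-0.0339,0.008,0,0],
    [0.1,-0.0339,0.008,0,0],
    [0.1,-0.0339,0.008,0,0],
    [0.1,-0.0339,0.008,0,0],
    [0.1,0,0,0,0],
    [0.1,0,0,0,0],
    [0.1,0,0,0,0],
  ],
)

```text
t: 53.47
eef_pos: [0.4186, 0.0892, 0.285]
ee_rot: [-3.141, 0.0, -1.421]
force: [-0.6, 0.1, 0.2]
width: 0.0482
```

Run:
```python
from h import *
st()
f=eyes.grab_frame("wrist"); save(f,"wrist26"); scraper(f)
d=outline_of("mat",f)[0]; c=cloud(f,d["region"]); print(cv2.minAreaRect(c[:,:2].astype(np.float32)*1000))
f=eyes.grab_frame("scene"); save(f,"scene26",(190,150,350,260),4)
P,ok=grid(f)
m=ok&(abs(P[...,0]-.6)<.05)&(abs(P[...,1]+.2)<.1)&(P[...,2]>.1); A=np.c_[P[m][:,:2],np.ones(m.sum())]; print("lid plane",np.linalg.lstsq(A,P[m][:,2],rcond=None)[0],P[m][:,2].mean())
```

```text
t 53.47 pos [0.4186 0.0892 0.285 ] rot [-3.141  0.    -1.421] F [-0.6  0.1  0.2] w 0.0482 q [ 0.675 -0.102 -0.396  0.    -1.277 -0.525]
scraper 0.89 [329.  85. 357. 213.] rect [388.8  67.1] [ 40.4 187.9] 7.8 wood [0.3954 0.0279 0.0234] steel [0.3821 0.1198 0.015 ] yaw 1.715
scraper 0.17 [ 98. 244. 129. 276.] rect [635.3 200.3] [ 8.9 19.6] 32.4 wood [0.6364 0.1981 0.1576] steel [0.6338 0.2049 0.1587] yaw 1.946
((430.3951110839844, 45.037261962890625), (240.30433654785156, 111.41795349121094), 89.52227783203125)
lid plane [-0.00217227 -0.00217574  0.13076266] 0.12989027225003974
```

View pics/wrist26.png

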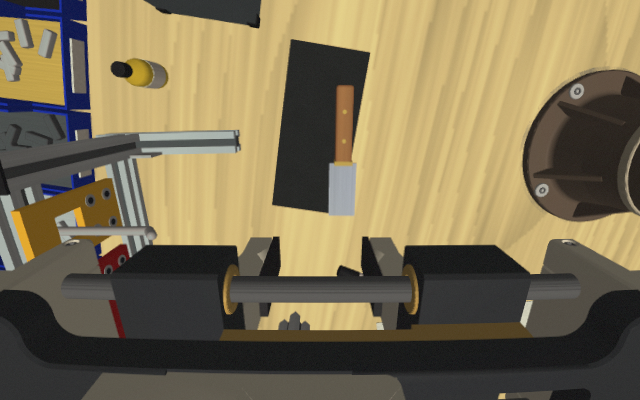

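View pics/scene26.png

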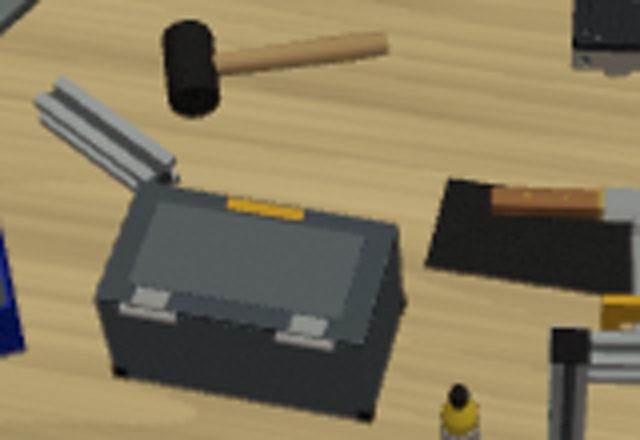

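>>> apply_moves(
  moves=[
    [0.1,0.0088,0.0164,0,0.008],
    [0.1,0.0087,0.0164,0,0],
    [0.1,0,0,0.035,0],
    [0.1,0,0,0.035,0],
    [0.1,0,0,0.035,0],
    [0.1,0,0,0.035,0],
    [0.1,0,0,0.035,0],
    [0.1,0,0,0.035,0],
    [0.1,0,0,0.03,0],
    [0.1,0,0,0,0],
    [0.1,0,0,0,0],
    [0.1,0,0,0,0],
  ],
  newtons=40,
)

```text
t: 54.67
eef_pos: [0.3898, 0.067, 0.0461]
ee_rot: [-3.141, 0.0, -1.429]
force: [0.9, 0.5, 0.4]
width: 0.0483
```

Run:
```python
from h import *
st()
f=eyes.grab_frame("wrist"); save(f,"wrist27"); scraper(f)
```

```text
t 54.67 pos [0.3898 0.067  0.0461] rot [-3.141  0.    -1.429] F [0.9 0.5 0.4] w 0.0483 q [ 0.677  0.115 -0.817  0.001 -0.638 -0.535]
scraper 0.91 [292.  83. 352. 329.] rect [391.5  67.7] [ 42.4 193.3] 10.4 wood [0.3955 0.0257 0.0239] steel [0.383  0.1125 0.0151] yaw 1.713
```

View pics/wrist27.png

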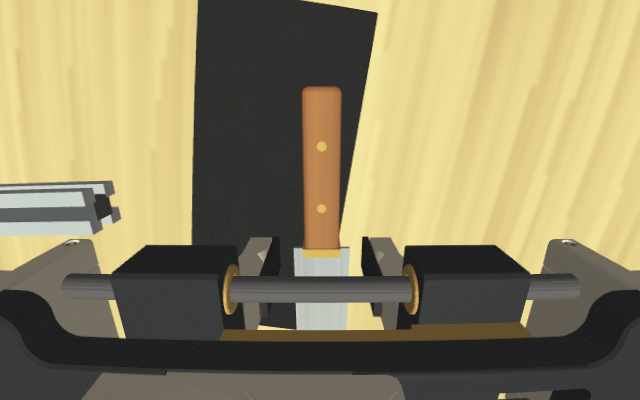

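>>> apply_moves(
  moves=[
    [0.1,0.006,0,0.015,0],
    [0.1,0,0,0.015,0],
    [0.1,0,0,0.0105,0],
    [0.1,0,0,0,0],
    [0.1,0,0,0,0],
    [-1,0,0,0,0],
    [-1,0,0,0,0],
    [-1,0,0,0,0],
    [-1,0,0,0,0],
    [-1,0,0,0,0],
    [-1,0,0,0,0],
    [-1,0,0,0,0],
  ],
)

```text
t: 55.77
eef_pos: [0.3899, 0.0612, 0.0049]
ee_rot: [-3.141, 0.0, -1.427]
force: [-1.1, 0.6, 7.4]
width: 0.0236
```

>>> apply_moves(
  moves=[
    [-1,0,0,-0.02,0],
    [-1,0,0,-0.03,0],
    [-1,0,0,-0.02,0],
    [-1,0,0,0,0],
    [-1,0,0,0,0],
    [-1,0,0,0,0],
  ],
)

```text
t: 56.27
eef_pos: [0.3891, 0.0608, 0.074]
ee_rot: [3.141, 0.0, -1.428]
force: [-1.2, 0.1, -1.8]
width: 0.0239
```

Run:
```python
from h import *
st()
f=eyes.grab_frame("scene"); save(f,"scene28",(280,150,400,240),5); scraper(f)
f=eyes.grab_frame("wrist"); save(f,"wrist28")
```

```text
t 56.27 pos [0.3891 0.0608 0.074 ] rot [ 3.141  0.    -1.428] F [-1.2  0.1 -1.8] w 0.0239 q [ 0.663  0.061 -0.785 -0.001 -0.725 -0.52 ]Traceback (most recent call last):
  File "<stdin>", line 3, in <module>
  File "h.py", line 41, in scraper
    pw=cloud(f,w).mean(0); ps=cloud(f,s).mean(0); dd=ps-pw
                              ~~~~~^^^^^
  File "h.py", line 21, in cloud
    v,u=np.nonzero(mask&(f["z_map"]>0)); return pts(f,np.c_[u,v])
                                                ~~~^^^^^^^^^^^^^^
  File "h.py", line 16, in pts
    uv=np.atleast_2d(uv); s=rays(f,uv)
                            ~~~~^^^^^^
  File "h.py", line 13, in rays
    return cv2.undistortPoints(uv.reshape(-1,1,2),K,d).reshape(-1,2)
           ~~~~~~~~~~~~~~~~~~~^^^^^^^^^^^^^^^^^^^^^^^^
cv2.error: OpenCV(4.12.0) /io/opencv/modules/calib3d/src/undistort.dispatch.cpp:347: error: (-215:Assertion failed) CV_IS_MAT(_src) && CV_IS_MAT(_dst) && (_src->rows == 1 || _src->cols == 1) && (_dst->rows == 1 || _dst->cols == 1) && _src->cols + _src->rows - 1 == _dst->rows + _dst->cols - 1 && (CV_MAT_TYPE(_src->type) == CV_32FC2 || CV_MAT_TYPE(_src->type) == CV_64FC2) && (CV_MAT_TYPE(_dst->type) == CV_32FC2 || CV_MAT_TYPE(_dst->type) == CV_64FC2) in function 'cvUndistortPointsInternal'
```

View pics/scene28.png

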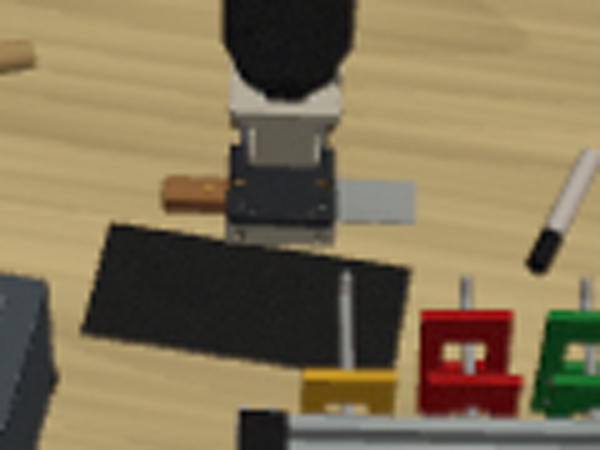

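>>> apply_moves(
  moves=[
    [-1,0,0,0,0.072],
    [-1,0,0,0,0.071],
    [-1,0.011,-0.0205,0,0],
    [-1,0.011,-0.0205,0,0],
    [-1,0,0,0,0],
    [-1,0,0,0.02,0],
    [-1,0,0,0.02,0],
    [-1,0,0,0.01,0],
    [-1,0,0,0,0],
    [-1,0,0,0,0],
    [-1,0,0,0,0],
  ],
)

```text
t: 57.28
eef_pos: [0.4307, 0.0391, 0.0245]
ee_rot: [3.141, -0.0, -1.57]
force: [0.3, 1.2, -1.2]
width: 0.0237
```

>>> apply_moves(
  moves=[
    [-1,0,0,0.01,0],
    [-1,0,0,0.0065,0],
    [-1,0,0,0.003,0],
    [-1,0,0,0,0],
    [-1,0,0,0,0],
    [-0.2,0,0,0,0],
    [0,0,0,0,0],
    [0.1,0,0,0,0],
    [0.1,0,0,0,0],
    [0.1,0,0,0,0],
  ],
)

```text
t: 58.12
eef_pos: [0.4307, 0.039, 0.005]
ee_rot: [-3.141, 0.0, -1.571]
force: [-0.1, -0.6, -0.9]
width: 0.0469
```

>>> apply_moves(
  moves=[
    [0.1,0,0,-0.01,0],
    [0.1,0,0,-0.03,0],
    [0.1,0,0,-0.035,0],
    [0.1,0,0,-0.035,0],
    [0.1,0,0,-0.035,0],
    [0.1,0,0,-0.035,0],
    [0.1,0,0,-0.035,0],
    [0.1,0,0,-0.035,0],
    [0.1,0,0,-0.03,0],
    [0.1,0,0,0,0],
    [0.1,0,0,0,0],
  ],
)

```text
t: 59.03
eef_pos: [0.4312, 0.0394, 0.2867]
ee_rot: [-3.138, 0.002, -1.571]
force: [-0.4, 0.2, 0.1]
width: 0.0481
```

Run:
```python
from h import *
st()
f=eyes.grab_frame("wrist"); save(f,"wrist29"); scraper(f)
f=eyes.grab_frame("scene"); save(f,"scene29",(180,120,480,290),2.6)
P,ok=grid(f)
m=ok&(abs(P[...,0]-.6)<.05)&(abs(P[...,1]+.2)<.1)&(P[...,2]>.1); A=np.c_[P[m][:,:2],np.ones(m.sum())]; print("lid plane",np.linalg.lstsq(A,P[m][:,2],rcond=None)[0],P[m][:,2].mean())
```

```text
t 59.03 pos [0.4312 0.0394 0.2867] rot [-3.138e+00  2.000e-03 -1.571e+00] F [-0.4  0.2  0.1] w 0.0481 q [ 0.55  -0.096 -0.386 -0.    -1.276 -0.55 ]
scraper 0.83 [306. 102. 336. 227.] rect [431.1  44.8] [188.2  41.5] 89.6 wood [0.4308 0.0038 0.0235] steel [0.4312 0.0985 0.0145] yaw 1.567
lid plane [-0.00210959  0.0023134   0.13170695] 0.12997967343210934
```

View pics/wrist29.png

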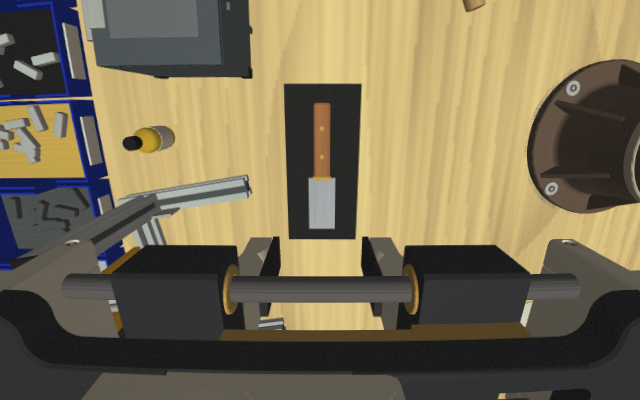

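View pics/scene29.png

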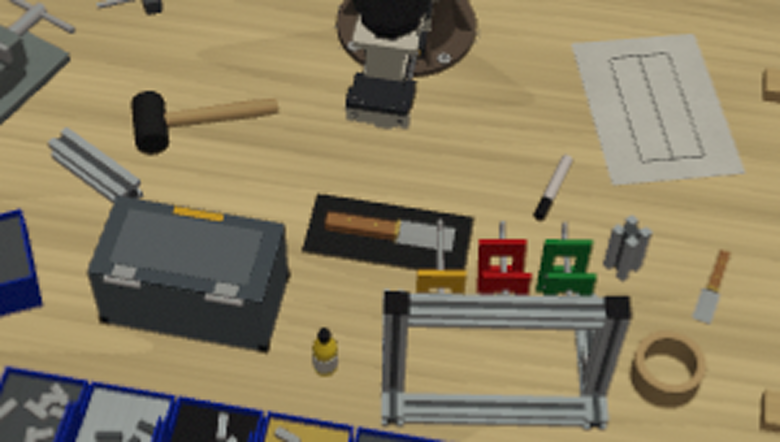

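Run:
```python
from h import *
print(job.job_done())
```

```text
the job is handed in; nothing more can be done
None
```

The job is handed in at about 59 s of the 210 s allowed, with every part of the task done.

- **Opening the case:** I levered the lid up with the scraper blade in the pry notch and swung it open to about 1.85 rad with the blade. The scraper then went back on its mat.
- **Hanging the jigs:** Only two new jigs were in the case. There was no golden one, and its pocket was empty. The green and red jigs hang in front of the old jigs of their colours. All three old jigs are still in place.
- **Closing the case:** I pushed the lid shut from behind with the closed fingers. Contact was about 8 N with the fingertips at 131 mm, the height of the shut lid's top. In the depth image the lid lies level.
- **Scraper:** It was knocked about 4 cm aside while I was hanging the jigs, so its blade stuck out over the mat's edge. I picked it up again and laid it back.
- **Last check:** The scraper's centre is at (0.431, 0.045) m and the mat's at (0.430, 0.045) m. It points along the mat to within 0.01 rad and lies wholly on it. The gripper is clear of everything, and the other things near the work looked unmoved in the last picture.

No check failed. The top and scene cameras disagreed by a few millimetres, so I used values between the two, and this caused no trouble in any fit.

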